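# Set a cast table to the index and take up the screw's slack

### The job

The table carrying the plaster cast has been wound too far, and its handwheel has a lot of slack on the screw, so the dial alone does not tell where the table is. Find the slack by feel, wind the wheel back counter-clockwise until the table is past its setting by 8 to 26 degrees worth of wheel turn (never more, and never forcing the knob or gripping it harder than 60 N), then bring the wheel up clockwise until its long line stands at the fixed index and stop there, so that the slack is taken up and the table is exactly at its setting. Let go of the wheel, and leave the tin, the loose cast and the tape roll where they are.

Things in the scene. Friction and masses are not known exactly. Their poses are not given: they have to be found in the camera images.
- slide_base: Fixed grey base plate 120 x 300 x 12 mm of a small bench slide; origin at the centre of its underside, z up. Its y axis runs along the slide: the handwheel stands at y = -75 mm on a housing 86 x 86 mm, 68 mm high, the cast table at about y = +85 mm. The screw inside has solid ends 1.3 rad short of and 2.2 rad beyond the table's setting.
- wheel: Handwheel, a plain aluminium disc 110 mm in diameter, 10 mm thick; origin on its vertical axis at its underside, z up, 73 mm above the worktop; hub 32 mm wide, 11 mm above the face. It has slack on the screw: a fixed angle, unknown, between 0.3 and 1.4 rad; at the start it may stand anywhere in it, with the table 0.2 to 1.1 rad of wheel turn too far clockwise. It stays where it is left.
- wheel_axis (a point): Point on the handwheel's vertical turning axis, at the height of the wheel's upper face (83 mm above the worktop).
- dial_line (a point): Outer end of the one long dark line (22 mm, radial) on the wheel's upper face, 55 mm from the axis; it turns with the wheel. The shorter lines are 9 degrees apart.
- index (a point): The wheel's fixed index: the point 55 mm from the axis in the base's +y direction, at the wheel's upper face, beside the small dark tongue that stands between wheel and table. The wheel is set when dial_line is here.
- knob (a point): Centre of the top of the wheel's upright black crank knob, 16 mm thick, 33 mm tall, 42 mm from the axis, opposite the long line; top 119 mm, foot 86 mm above the worktop. It spins freely on its own pin. Pushing it through the slack takes about 1.2 N; driving the screw, either way, about 9 N. The force jumps up where the slack ends; after a reversal it drops until the whole slack is crossed.
- table_mark (a point): Centre of the top of the aluminium table (84 x 84 mm, 34 mm above the worktop; a 45 mm tall cast is clamped on it). It moves 0.5 mm per rad of screw turn, to the base's +y for clockwise (seen from above). Setting: y = 85.00 mm in the base's frame; driven counter-clockwise it is there when the long line is the slack angle counter-clockwise of the index, driven clockwise when at the index.
- bur_tin: Loose open round tin, 48 mm in diameter, 12 mm high, behind the slide; origin at the centre of its underside. Not to be moved.
- cast_loose: Loose plaster cast 49 x 47 x 45 mm behind the slide; origin at the centre of its underside. Not to be moved.
- tape_roll: Loose roll of tape, 96 mm in diameter, 25 mm high, behind the slide; origin at the centre of its underside. Not to be moved.

How it is judged:
By the outcome, as a careful person would: the job done as asked, in the order asked, and still so for the second after the job is handed in, with the robot touching nothing.
It also fails if it takes over 61 s, if anything falls off the work surface, if the arm or the gripper's body presses on something with over 40 N, if the wrist force passes 120 N, or if a joint passes its speed limit or range.

### The arm

A 7-joint arm with a two-finger parallel gripper is mounted at the origin on a cart in front of the work surface, level with it; the furniture and walls round the work are solid. World frame = base frame: x ahead of the robot, y to its left, z up, the work surface at z = 0. Lengths are in m, angles in rad, forces in N, time in s.
With the tool pointing down it reaches from about 0.425 to 0.875 m from the base axis. Payload 4.7 kg.
Tool frame: the origin (TCP) lies between the finger pads; the fingertips stand 11 mm ahead of it and the grasp point (between the pads) lies 8 mm behind it; z points along the fingers, x is the direction in which the jaws open and shut, and the axes are right-handed (so a half turn about z gives the same grasp; the last joint's range is limited). The gripper opens to 87 mm and grips with 3 to 60 N. Pads are 19 mm wide; open, the fingers measure 117 mm over their backs; the gripper's body (75 mm by 190 mm) begins 51 mm behind the grasp point.
Start: joints at [1.283, 0.321, -0.07, 1.45, 0.023, 1.371, -0.057], TCP at [0.193, -0.621, 0.195] pointing down, gripper open.
Joint ranges: [-2.86, 2.86], [-0.3, 2.09], [-1.38, 1.24], [0.06, 2.45], [-1.56, 4.7], [0.09, 2.05], [-2.69, 2.69]. Speed limits (rad/s): [2.57, 2.57, 3.14, 3.14, 3.14, 3.14, 3.14].

### API

Orientations are given as a rotation vector (axis times angle).
In Python, from cell import arm, optics, order gives the robot as it stands.
- The arm moves only by the tool step_arm, never from a script. Its argument "commands" is a list of rows, each an object with "twist": the turn, a rotation vector about the tool's x, y, z in degrees, a list of three; "translation": the shift along the tool's x, y, z in units of 40 mm (1.0 is 40 mm), a list of three; "hand": the finger opening in mm, from 0 to 87. A call has 1 to 12 rows; each row is the pose to reach, as a shift and turn from the pose measured when the call began, along the tool's axes at that moment; what a row does not reach only later rows make up. A row lasts 1/8 s, in which the tool goes at most 62.5 mm and 10.7 degrees, less where a joint would pass 70% of its speed; a pose out of reach is approached as far as the arm can. A call with a gripper value outside its range is refused whole. The fingers move at their own pace and stop on an object; the grip force is fixed at half the most. Time passes only in rows, so rows that repeat a pose let the fingers close. It gives the time, the measured TCP pose, the force and the opening at its end, in the units of the state.
- arm.state(): the state, without advancing time (a new reading comes with each control period).
- optics.read_camera(name): name is "scene" or "top"; returns a dict with "pixels" (400x640x3 uint8, red, green, blue), "depth" (400x640 float32, m along the optical axis (not along the pixel's ray), 0 where there is no reading), "fx", "fy", "cx", "cy" (pixels), "origin" and "orientation" of the camera in the world. Camera axes: x right, y down, z forward; pixel columns grow to the right and rows downward; lengths in m; the calibration is good to about 2 mm. A picture is of the moment at which its call begins.
- order.sign_off(): hands the job in, once; it reports no verdict.
The state is a dict: "time_s": time; "q": joint angles; "joint_velocities": joint speeds; "tau": joint torques, N m; "tcp_pos": TCP position; "tool_rot": TCP orientation; "ft_force": force on the tool from outside, world axes, zero at the start; "moment": the same for the moment, N m; "finger_gap": finger opening in m.
Only numpy, scipy, OpenCV 4.12 (cv2) and the standard library are available. Lean on these libraries where they do the work, as an engineer would, in place of code of your own. Each camera call takes 0.05 s, during which the arm holds its last target.

## Working session

There is one attempt and no reset: what is moved stays moved. The work goes in short steps, Python scripts to look and compute and a tool call to move; the robot and the scene stay as the last step left them, time stands still between calls to the robot, and variables do not carry over. Pictures are saved under pics/ and viewed, and the job is handed in when it is done.

Besides the shell and the picture viewer there is one more tool, called after ">>>" by a JSON object that holds its "op" and its "data". step_arm: Moves the arm, as the interface text tells. Its arguments: {"type":"object","properties":{"commands":{"type":"array","items":{"type":"object","properties":{"twist":{"type":"array","items":{"type":"number"}},"translation":{"type":"array","items":{"type":"number"}},"hand":{"type":"number"}}}}},"required":["commands"]}

```bash
ls; mkdir -p pics; python3 - <<'E'
from cell import arm, optics, order
import cv2,numpy as np
s=arm.state()
for k,v in s.items(): print(k,np.round(v,4))
for n in("scene","top"):
    c=optics.read_camera(n)
    np.savez(f"c_{n}0.npz",**c)
    cv2.imwrite(f"pics/{n}0.png",c["pixels"][:,:,::-1])
    print(n,c["fx"],c["cx"],c["cy"],c["origin"],c["orientation"])
E
```

```text
pics
time_s 0.0
q [ 1.2831  0.3218 -0.0701  1.4517  0.0226  1.3708 -0.0569]
joint_velocities [ 0.0004 -0.0008  0.0007 -0.0012 -0.0001 -0.0017  0.0008]
tau [ 4.00000e-04 -4.91297e+01 -4.03500e-01 -3.12537e+01 -6.37000e-02
  4.39000e-02  2.00000e-04]
tcp_pos [ 0.193  -0.6201  0.1938]
tool_rot [-2.5293  1.8616  0.0026]
ft_force [ 0.0361  0.3328 -0.29  ]
moment [ 0.0481  0.0686 -0.0338]
finger_gap 0.0869
scene 508.52597080094733 321.61056807780346 198.36590814184507 [ 0.20227411 -0.50978167  0.82127929] [-2.27245976  0.73334455 -0.2795119 ]
top 400.5828207111318 318.34729396805204 200.50197824773326 [0.54128981 0.07822601 0.966866  ] [-2.1785691   2.19615307 -0.05195547]
```

View pics/scene0.png

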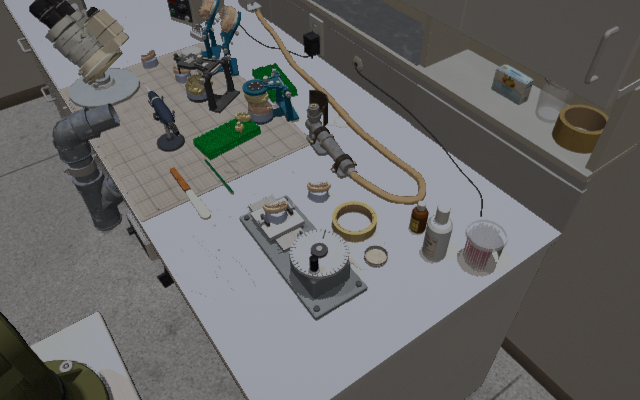

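View pics/top0.png

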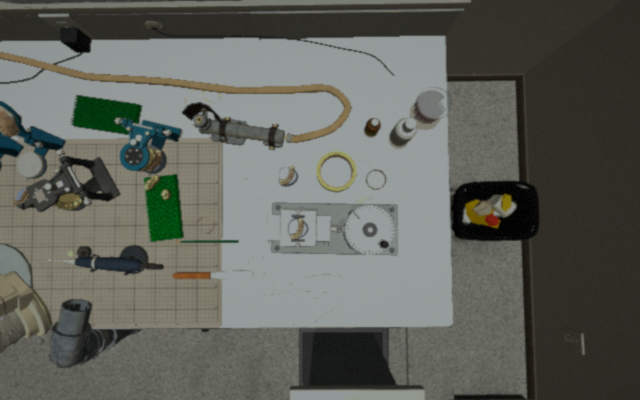

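```bash
cat > h.py <<'E'
import numpy as np,cv2
from scipy.spatial.transform import Rotation as R
def load(f): return dict(np.load(f))
def Rm(c): return R.from_rotvec(c["orientation"]).as_matrix()
def onplane(c,u,v,z):
    d=Rm(c)@np.array([(u-c["cx"])/c["fx"],(v-c["cy"])/c["fy"],1.]); o=c["origin"]
    return o+d*(z-o[2])/d[2]
def proj(c,p):
    q=Rm(c).T@(np.asarray(p)-c["origin"]); return np.array([c["fx"]*q[0]/q[2]+c["cx"],c["fy"]*q[1]/q[2]+c["cy"]])
def bird(c,x0,x1,y0,y1,z,ppm=4000):
    # rectified view of plane z: rows = -x (up=+x), cols = -y
    W=int((y1-y0)*ppm);H=int((x1-x0)*ppm)
    cc,rr=np.meshgrid(np.arange(W),np.arange(H))
    P=np.stack([x1-rr/ppm,y1-cc/ppm,np.full(cc.shape,z)],-1)-c["origin"]
    q=P@Rm(c)
    return cv2.remap(c["pixels"],(c["fx"]*q[...,0]/q[...,2]+c["cx"]).astype(np.float32),(c["fy"]*q[...,1]/q[...,2]+c["cy"]).astype(np.float32),cv2.INTER_CUBIC)
E
python3 - <<'E'
from h import *
for n,(u,v) in {"top":(370,230),"scene":(320,251)}.items():
    c=load(f"c_{n}0.npz"); print(n,onplane(c,u,v,.083))
c=load("c_top0.npz"); p=onplane(c,370,230,.083)
for n in("top","scene"):
    c=load(f"c_{n}0.npz")
    b=bird(c,p[0]-.07,p[0]+.07,p[1]-.07,p[1]+.07,.083); cv2.imwrite(f"pics/b_{n}0.png",b[:,:,::-1])
    D=c["depth"]; print(n,[ (u,v,D[v,u]) for u,v in [(370,230),(384,244)]])
print(p)
E
```

```text
top [ 0.52631841 -0.02615242  0.083     ]
scene [ 0.52977668 -0.02699693  0.083     ]
top [(370, 230, np.float32(0.87220556)), (384, 244, np.float32(0.8424948))]
scene [(370, 230, np.float32(1.0500934)), (384, 244, np.float32(1.0522683))]
[ 0.52631841 -0.02615242  0.083     ]
```

```bash
python3 - <<'E'
import cv2,numpy as np
a=cv2.imread("pics/b_top0.png");b=cv2.imread("pics/b_scene0.png")
m=np.hstack([cv2.resize(a,(400,400)),cv2.resize(b,(400,400))]); cv2.imwrite("pics/m0.png",m)
E
```

```text
(no output)
```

View pics/m0.png

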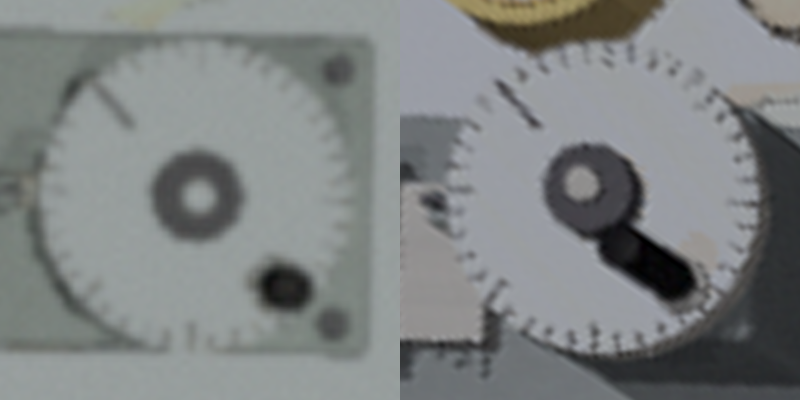

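```bash
cat >> h.py <<'E'
def wheel(c,c0,z=.083,rng=.005):
    ppm=4000; S=.075
    b=cv2.GaussianBlur(cv2.cvtColor(bird(c,c0[0]-S,c0[0]+S,c0[1]-S,c0[1]+S,z),cv2.COLOR_RGB2GRAY),(0,0),3).astype(np.float32)
    gx=cv2.Sobel(b,cv2.CV_32F,1,0);gy=cv2.Sobel(b,cv2.CV_32F,0,1)
    t=np.deg2rad(np.arange(0,360,2)); best=(-1e9,)
    k=np.arange(-rng,rng+1e-6,.00025)
    for dx in k:
        for dy in k:
            for r in (.0545,.055,.0555):
                u=((S-dy)*ppm+r*ppm*np.cos(t)).astype(np.float32);v=((S-dx)*ppm+r*ppm*np.sin(t)).astype(np.float32)
                g=-(cv2.remap(gx,u,v,1)[:,0]*np.cos(t)+cv2.remap(gy,u,v,1)[:,0]*np.sin(t))
                s=np.clip(g,0,40).sum()
                if s>best[0]: best=(s,c0[0]+dx,c0[1]+dy,r)
    return best
def dial(c,ctr,z=.083,r0=.035,r1=.044):
    # profile of darkness between r0..r1: short lines are outside; returns angle profile (deg, ccw from world +x) 
    a=np.arange(0,360,.25);rr=np.linspace(r0,r1,12)
    A,Rr=np.meshgrid(np.deg2rad(a),rr)
    P=np.stack([ctr[0]+Rr*np.cos(A),ctr[1]+Rr*np.sin(A),np.full(A.shape,z)],-1)-c["origin"]; q=P@Rm(c)
    g=cv2.remap(cv2.cvtColor(c["pixels"],cv2.COLOR_RGB2GRAY).astype(np.float32),(c["fx"]*q[...,0]/q[...,2]+c["cx"]).astype(np.float32),(c["fy"]*q[...,1]/q[...,2]+c["cy"]).astype(np.float32),cv2.INTER_LINEAR)
    return a,g.mean(0)
def lineang(c,ctr,guess,w=12,**k):
    a,p=dial(c,ctr,**k); d=(a-guess+180)%360-180; m=abs(d)<w
    base=np.percentile(p[m],70); wt=np.clip(base-p[m]-.3*(base-p[m].min()),0,None)
    return guess+(wt*d[m]).sum()/wt.sum(), base-p[m].min()
E
python3 - <<'E'
from h import *
for n in("top","scene"):
    c=load(f"c_{n}0.npz"); w=wheel(c,(.5275,-.0265)); print(n,np.round(w,4))
    print(lineang(c,w[1:3],45),lineang(c,w[1:3],50),lineang(c,w[1:3],40))
    a,p=dial(c,w[1:3]); i=np.argsort(p)[:1]; print(a[i])
c=load("c_top0.npz")
b=bird(c,.44,.62,-.14,.22,.012,2000);cv2.imwrite("pics/base.png",b[:,:,::-1])
E
```

```text
top [ 2.7889432e+03  5.2770000e-01 -2.4700000e-02  5.4500000e-02]
(np.float64(42.540144183433675), np.float32(33.729134)) (np.float64(42.557416189471745), np.float32(35.093056)) (np.float64(42.54014447698749), np.float32(33.729134))
[220.75]
scene [ 4.5895357e+03  5.2720000e-01 -2.7200000e-02  5.4500000e-02]
(np.float64(42.81932464228528), np.float32(59.416756)) (np.float64(42.819902772325634), np.float32(59.773293)) (np.float64(42.81934993669719), np.float32(59.43226))
[220.5]
```

View pics/base.png

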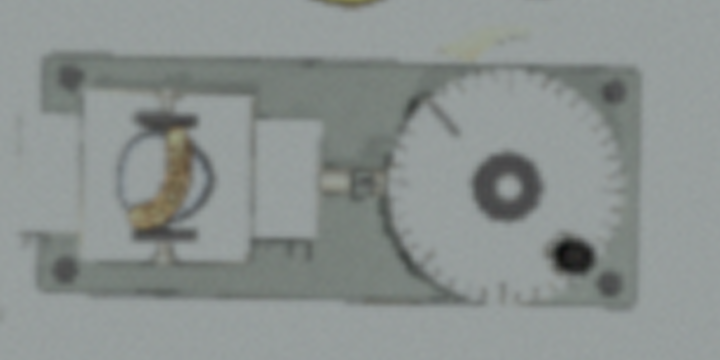

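```bash
python3 - <<'E'
from h import *
for n in("top","scene"):
    c=load(f"c_{n}0.npz")
    b=bird(c,.44,.62,-.14,.22,.012,2000);cv2.imwrite(f"pics/base_{n}.png",b[:,:,::-1])
    g=cv2.GaussianBlur(cv2.cvtColor(b,cv2.COLOR_RGB2GRAY),(0,0),2).astype(float)
    # edges: for columns, find strongest vertical gradient near expected
    gy=np.gradient(g,axis=0)
    for lo,hi,sg in((35,85,-1),(275,320,1)):
        xs=[];ys=[]
        for u in range(120,620,3):
            col=sg*gy[lo:hi,u]; i=col.argmax()
            if 0<i<len(col)-1 and col[i]>1.0:
                xs.append(u); ys.append(lo+i+.5*(col[i-1]-col[i+1])/(col[i-1]-2*col[i]+col[i+1]))
        xs=np.array(xs);ys=np.array(ys); k=np.ones(len(xs),bool)
        for _ in range(8):
            pf=np.polyfit(xs[k],ys[k],1); r=ys-np.polyval(pf,xs); k=abs(r)<max(1.0,2*np.median(abs(r[k])))
        print(n,lo,np.rad2deg(np.arctan(pf[0])),k.sum(),len(k),np.std(r[k]), np.polyval(pf,[100,600]))
E
```

```text
top 35 1.3256060119414252 108 167 0.5929212512143893 [53.1665324  64.73669166]
top 275 1.3616942029878143 86 150 0.5228981137801686 [295.87140325 307.75666465]
scene 35 1.6004334172512305 74 128 0.47463058551777343 [56.0818599  70.05190973]
scene 275 1.550851910359394 162 167 0.412496510772313 [301.06330727 314.60034942]
```

View pics/base_scene.png

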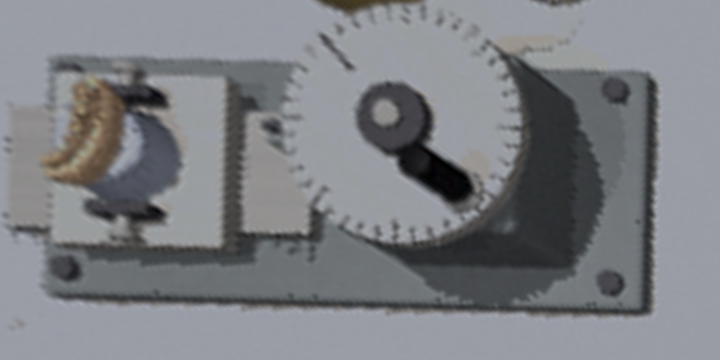

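```bash
python3 - <<'E'
from h import *
ims=[]
for n,(u,v) in {"top":(384,244),"scene":(314,263)}.items():
    c=load(f"c_{n}0.npz")
    ims.append(cv2.resize(c["pixels"][v-25:v+25,u-25:u+25,::-1],(400,400),interpolation=cv2.INTER_CUBIC))
    print(proj(c,[.4963,-.0545,.119]))
cv2.imwrite("pics/knob.png",np.hstack(ims))
from cell import arm
s=arm.state(); print(R.from_rotvec(s["tool_rot"]).as_matrix().round(4),s["tcp_pos"])
E
```

```text
[385.7381044  244.48144924]
[313.07858862 257.15221485]
[[ 2.972e-01 -9.548e-01 -6.000e-04]
 [-9.548e-01 -2.972e-01  1.600e-03]
 [-1.700e-03  1.000e-04 -1.000e+00]] [ 0.19296432 -0.62012563  0.19397129]
```

View pics/knob.png

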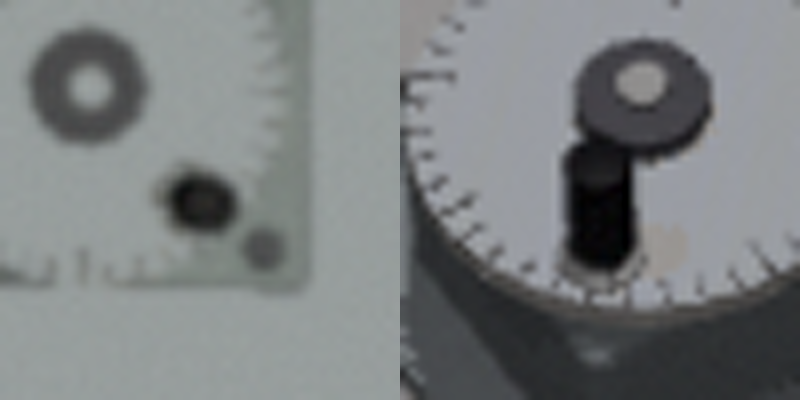

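```bash
cat >> h.py <<'E'
def tool_delta(s,target,ang=None):
    """target world pos; ang = desired heading (deg) of tool x -> translation units, twist deg"""
    M=R.from_rotvec(s["tool_rot"]).as_matrix()
    t=M.T@(np.asarray(target)-s["tcp_pos"])/.04
    tw=None
    if ang is not None:
        a=np.deg2rad(ang); x=np.array([np.cos(a),np.sin(a),0]); z=np.array([0,0,-1.])
        D=np.stack([x,np.cross(z,x),z],1); tw=R.from_matrix(M.T@D).as_rotvec(degrees=True)
    return t.round(3),None if tw is None else tw.round(2)
E
python3 - <<'E'
from h import *
from cell import arm
A=[];B=[]
for n,(u,v) in {"top":(384.5,244.4),"scene":(313.7,258.4)}.items():
    c=load(f"c_{n}0.npz"); d=Rm(c)@np.array([(u-c["cx"])/c["fx"],(v-c["cy"])/c["fy"],1.]); d/=np.linalg.norm(d)
    P=np.eye(3)-np.outer(d,d); A.append(P);B.append(P@c["origin"]); print(n,onplane(c,u,v,.119))
print("tri",np.linalg.solve(sum(A),sum(B)))
print(tool_delta(arm.state(),[.4965,-.0545,.150],-91.5))
E
```

```text
top [ 0.49648926 -0.05190316  0.119     ]
scene [ 0.49562537 -0.05735539  0.119     ]
tri [ 0.49706504 -0.05327662  0.11343396]
(array([-11.244, -11.449,   1.117]), array([ 0.02,  0.1 , 18.79]))
```

>>> {"op": "step_arm", "data": {"commands": [{"translation": [-0.5,-0.5,0],"twist": [0,0,1],"hand": 87},{"translation": [-1.5,-1.5,0],"twist": [0,0,2],"hand": 87},{"translation": [-2.5,-2.5,0],"twist": [0,0,4],"hand": 87},{"translation": [-3.5,-3.6,0],"twist": [0,0,6],"hand": 87},{"translation": [-4.5,-4.6,0],"twist": [0,0,8],"hand": 80},{"translation": [-5.5,-5.6,0],"twist": [0,0,10],"hand": 70},{"translation": [-6.5,-6.6,0],"twist": [0,0,12],"hand": 60},{"translation": [-7.5,-7.6,0],"twist": [0,0,14],"hand": 50},{"translation": [-8.5,-8.6,0.1],"twist": [0,0,16],"hand": 44},{"translation": [-9.5,-9.7,0.2],"twist": [0,0,17],"hand": 44},{"translation": [-10.4,-10.6,0.3],"twist": [0,0,18],"hand": 44},{"translation": [-11.2,-11.4,0.4],"twist": [0,0.1,18.8],"hand": 44}]}}

```text
time_s: 1.6
tcp_pos: [0.4956, -0.0549, 0.1784]
tool_rot: [2.192, -2.25, -0.0]
ft_force: [0.1, -1.2, 0.0]
finger_gap: 0.0441
```

>>> {"op": "step_arm", "data": {"commands": [{"translation": [0,0,0],"twist": [0,0,0],"hand": 44},{"translation": [0,0,0],"twist": [0,0,0],"hand": 44}]}}

```text
time_s: 1.85
tcp_pos: [0.4951, -0.0555, 0.178]
tool_rot: [2.191, -2.249, -0.001]
ft_force: [0.5, -0.5, -0.2]
finger_gap: 0.044
```

```bash
python3 - <<'E'
from h import *
from cell import arm,optics
s=arm.state()
print(s["time_s"],s["tcp_pos"],s["ft_force"],s["finger_gap"],s["q"],np.abs(s["joint_velocities"]).max())
print(tool_delta(s,[.4963,-.0546,.108],-91.5))
E
```

```text
1.85 [ 0.49505869 -0.05547766  0.17799961] [ 0.5048509  -0.51381892 -0.23337688] 0.044025012891136875 [ 0.68718009  0.03772445 -0.63832     1.8218711   0.02411639  1.29104711
 -1.5542176 ] 0.024490702495134613
(array([-0.024, -0.033,  1.75 ]), array([ 0.09, -0.04,  0.01]))
```

>>> {"op": "step_arm", "data": {"commands": [{"translation": [-0.02,-0.03,0.6],"twist": [0,0,0],"hand": 44},{"translation": [-0.02,-0.03,1.2],"twist": [0,0,0],"hand": 44},{"translation": [-0.02,-0.03,1.6],"twist": [0,0,0],"hand": 44},{"translation": [-0.02,-0.03,1.75],"twist": [0,0,0],"hand": 44},{"translation": [-0.02,-0.03,1.75],"twist": [0,0,0],"hand": 44}]}}

```text
time_s: 2.48
tcp_pos: [0.4961, -0.0552, 0.1081]
tool_rot: [2.191, -2.25, -0.001]
ft_force: [-0.2, 0.2, 0.0]
finger_gap: 0.0441
```

```bash
python3 - <<'E'
from h import *
from cell import arm,optics
s=arm.state(); print(s["tcp_pos"],s["ft_force"])
c=optics.read_camera("scene"); np.savez("c_s1.npz",**c)
print(proj(c,[.4963,-.0546,.119]))
cv2.imwrite("pics/s1.png",cv2.resize(c["pixels"][180:320,240:420,::-1],None,fx=4,fy=4,interpolation=cv2.INTER_CUBIC))
E
```

```text
[ 0.49614886 -0.05518455  0.10807646] [-0.24696266  0.17721772  0.04659439]
[313.11150455 257.1894215 ]
```

View pics/s1.png

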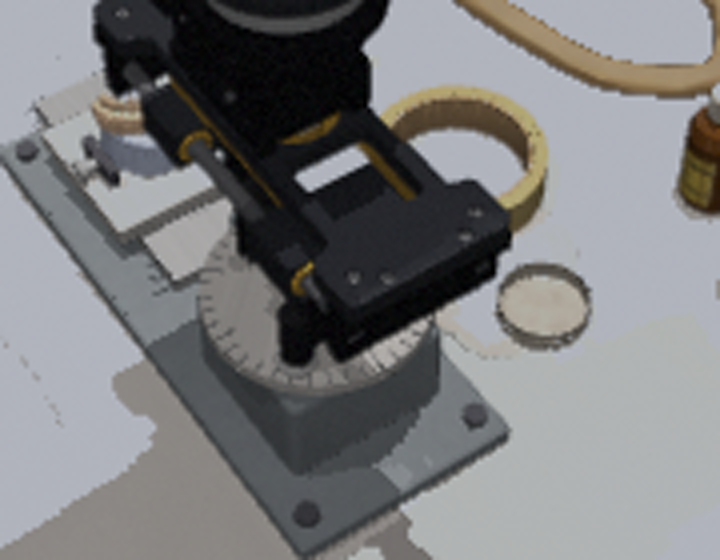

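>>> {"op": "step_arm", "data": {"commands": [{"translation": [0,0,0],"twist": [0,0,0],"hand": 30},{"translation": [0,0,0],"twist": [0,0,0],"hand": 20},{"translation": [0,0,0],"twist": [0,0,0],"hand": 17},{"translation": [0,0,0],"twist": [0,0,0],"hand": 15},{"translation": [0,0,0],"twist": [0,0,0],"hand": 12},{"translation": [0,0,0],"twist": [0,0,0],"hand": 12}]}}

```text
time_s: 3.28
tcp_pos: [0.4966, -0.055, 0.1085]
tool_rot: [2.191, -2.25, 0.0]
ft_force: [0.8, -0.5, -0.2]
finger_gap: 0.0125
```

```bash
python3 - <<'E'
from h import *
from cell import arm,optics
s=arm.state(); print(s["tcp_pos"],s["ft_force"],s["finger_gap"])
c=optics.read_camera("scene"); np.savez("c_s2.npz",**c)
cv2.imwrite("pics/s2.png",cv2.resize(c["pixels"][210:290,270:370,::-1],None,fx=7,fy=7,interpolation=cv2.INTER_CUBIC))
print(proj(c,[.4966,-.055,.119])-[270,210], proj(c,s["tcp_pos"]-[0,0,.011])-[270,210])
E
```

```text
[ 0.49655391 -0.05504744  0.10854711] [ 0.82556937 -0.54994058 -0.17305467] 0.012503598837528149
[43.38540479 47.25698517] [43.68914926 54.76357562]
```

View pics/s2.png

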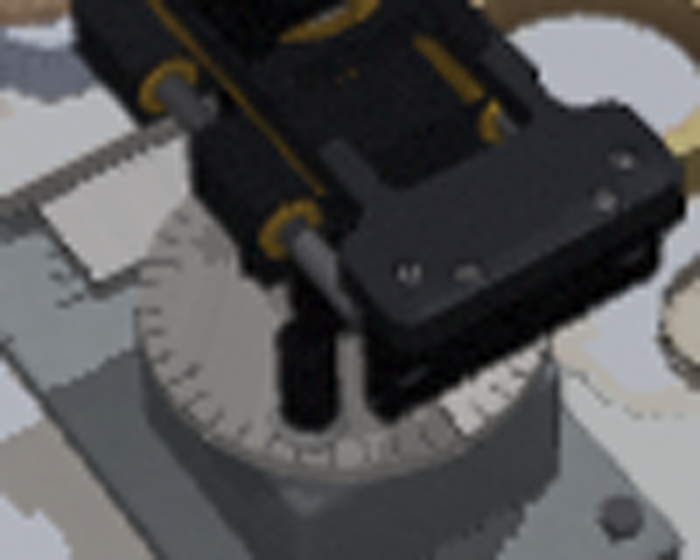

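```bash
python3 - <<'E'
from h import *
for f in("c_s1.npz","c_s2.npz"):
    c=load(f); D=c["depth"]
    v,u=np.mgrid[0:400,0:640]
    P=(np.stack([(u-c["cx"])/c["fx"],(v-c["cy"])/c["fy"],np.ones(u.shape)],-1)*D[...,None])@Rm(c).T+c["origin"]
    print(f)
    for vv in range(246,274,3):
        print(vv,' '.join('(%d,%d,%d)'%tuple(np.round(P[vv,uu]*1000)) for uu in range(306,334,3)))
E
```

```text
c_s1.npz
246 (459,-94,217) (458,-103,226) (461,-108,229) (465,-110,229) (459,-127,250) (462,-130,250) (467,-131,248) (469,-135,250) (473,-137,249) (477,-139,248)
249 (512,-7,82) (458,-103,220) (460,-109,224) (464,-111,223) (459,-127,243) (460,-133,249) (463,-136,249) (467,-138,248) (471,-140,247) (473,-144,250)
252 (508,-12,81) (459,-102,210) (459,-110,218) (463,-112,217) (464,-118,223) (458,-136,246) (459,-141,250) (464,-142,247) (467,-145,249) (470,-148,249)
255 (504,-19,83) (508,-22,82) (459,-110,211) (503,-51,117) (463,-120,219) (458,-135,238) (459,-142,244) (460,-147,249) (463,-150,249) (469,-150,245)
258 (500,-26,84) (490,-51,118) (493,-56,121) (497,-59,120) (486,-86,158) (458,-135,230) (458,-142,238) (459,-148,244) (463,-151,244) (469,-149,237)
261 (495,-32,85) (489,-51,110) (490,-60,119) (496,-61,116) (484,-87,152) (490,-87,148) (458,-143,233) (459,-148,236) (465,-148,232) (474,-143,220)
264 (492,-36,83) (496,-40,84) (490,-60,110) (494,-63,110) (485,-87,143) (202,-510,821) (459,-141,223) (464,-142,219) (468,-144,218) (474,-143,212)
267 (488,-42,83) (491,-48,87) (489,-60,102) 
[... 1121 characters left out ...]

261 (496,-31,83) (490,-51,110) (491,-59,117) (496,-61,115) (514,-44,83) (517,-48,84) (457,-143,233) (459,-148,237) (464,-149,233) (474,-143,220)
264 (492,-37,84) (496,-40,84) (490,-60,111) (495,-62,109) (508,-51,87) (514,-52,83) (458,-142,223) (463,-142,220) (469,-142,216) (474,-142,211)
267 (489,-41,82) (491,-48,87) (490,-59,101) (495,-62,99) (505,-56,86) (510,-58,83) (458,-142,216) (464,-142,212) (469,-142,208) (527,-71,84)
270 (485,-47,83) (488,-53,87) (490,-59,92) (494,-63,93) (500,-64,89) (507,-63,83) (458,-141,208) (515,-69,83) (519,-73,84) (523,-76,84)
273 (481,-52,82) (485,-56,84) (489,-61,86) (492,-65,88) (499,-65,82) (503,-68,82) (507,-72,83) (511,-75,83) (515,-79,85) (518,-83,86)
```

```bash
python3 - <<'E'
from h import *
for f in("c_s1.npz","c_s2.npz"):
    c=load(f); D=c["depth"]
    v,u=np.mgrid[0:400,0:640]
    P=(np.stack([(u-c["cx"])/c["fx"],(v-c["cy"])/c["fy"],np.ones(u.shape)],-1)*D[...,None])@Rm(c).T+c["origin"]
    m=(P[...,0]>.475)&(P[...,0]<.515)&(P[...,1]>-.1)&(P[...,1]<-.02)&(P[...,2]>.09)&(P[...,2]<.19)
    idx=np.argwhere(m); o=np.argsort(P[m][:,2])
    print(f,len(o))
    for i in o[::2]: print(idx[i][::-1],(P[m][i]*1000).round().astype(int),c["pixels"][tuple(idx[i])],end=' ; ')
    print()
E
```

```text
c_s1.npz 239
[313 271] [491 -61  90] [48 47 48] ; [317 269] [499 -62  90] [16 18 19] ; [313 270] [491 -61  93] [11 10 10] ; [314 270] [492 -62  93] [ 7  7 11] ; [311 269] [489 -57  94] [ 8  8 10] ; [312 270] [489 -60  94] [21 20 21] ; [310 268] [488 -55  95] [35 34 33] ; [317 268] [498 -63  95] [ 8  3 12] ; [316 268] [497 -62  95] [ 7  8 11] ; [311 268] [489 -58  97] [ 7  8 11] ; [317 267] [499 -62  97] [5 2 8] ; [310 267] [488 -56  98] [40 41 44] ; [312 268] [490 -60  99] [12 12 12] ; [316 267] [496 -63  99] [11 10 11] ; [313 267] [492 -60 100] [12 12 11] ; [315 267] [494 -63 101] [ 8  9 14] ; [314 267] [493 -62 102] [5 8 8] ; [313 266] [492 -59 102] [11 10 13] ; [315 266] [495 -62 103] [10  8 13] ; [310 265] [489 -55 104] [27 23 25] ; [314 266] [493 -62 104] [5 2 8] ; [310 264] [489 -55 106] [28 25 27] ; [315 265] [494 -63 107] [ 9 10 14] ; [312 265] [490 -60 108] [10  9 11] ; [310 263] [489 -55 109] [25 23 24] ; [313 264] [492 -60 109] [10 10 12] ; [309 262] [488 -53 110] [85 82 81] ; [312 264] [490 -60 110] [13 11 16] ; [316 263] [497 -62 110] [ 8  8 11] ; [316 262] [497 -62 112]
[... 6067 characters left out ...]
88 -71 146] [8 7 8] ; [312 256] [485 -69 146] [ 9 11 11] ; [315 256] [489 -72 147] [10  8  9] ; [314 255] [488 -70 147] [8 5 6] ; [313 255] [486 -71 150] [12  8 10] ; [316 253] [492 -71 151] [0 0 2] ; [316 254] [490 -73 151] [7 6 5] ; [311 250] [488 -62 153] [27 28 30] ; [313 254] [486 -71 153] [10  7 10] ; [312 252] [487 -67 153] [9 5 9] ; [315 252] [490 -71 156] [7 5 9] ; [313 253] [486 -71 156] [12 12 14] ; [311 248] [488 -62 158] [11 14 14] ; [313 252] [486 -71 158] [9 9 8] ; [312 250] [486 -68 160] [9 7 6] ; [314 251] [487 -73 162] [4 4 7] ; [312 249] [486 -69 164] [ 9  8 11] ; [313 249] [485 -72 168] [13 14 14] ; [317 244] [491 -75 179] [14 11 12] ; [316 244] [488 -77 183] [39 40 42] ;
```

>>> {"op": "step_arm", "data": {"commands": [{"translation": [0,0,0],"twist": [0,0,0],"hand": 36},{"translation": [0,0,0],"twist": [0,0,0],"hand": 36},{"translation": [0,0,0.3],"twist": [0,0,0],"hand": 36},{"translation": [0,0,0.5],"twist": [0,0,0],"hand": 36},{"translation": [0,0,0.7],"twist": [0,0,0],"hand": 36},{"translation": [0,0,0.7],"twist": [0,0,0],"hand": 36}]}}

```text
time_s: 4.08
tcp_pos: [0.4958, -0.0549, 0.0796]
tool_rot: [2.191, -2.249, -0.002]
ft_force: [0.0, -0.3, -0.9]
finger_gap: 0.036
```

```bash
cat > look.py <<'E'
from h import *
import sys
from cell import arm,optics
s=arm.state(); print(s["time_s"],s["tcp_pos"],s["ft_force"],s["finger_gap"])
c=optics.read_camera("scene"); np.savez(f"c_{sys.argv[1]}.npz",**c)
D=c["depth"]; v,u=np.mgrid[0:400,0:640]
P=(np.stack([(u-c["cx"])/c["fx"],(v-c["cy"])/c["fy"],np.ones(u.shape)],-1)*D[...,None])@Rm(c).T+c["origin"]
t=s["tcp_pos"];g=s["finger_gap"]/2
for sg in(-1,1):
    y=(P[...,1]-t[1])*sg
    m=(abs(P[...,0]-t[0])<.012)&(y>g+.001)&(y<g+.014)&(P[...,2]>.09)&(P[...,2]<.19)&(c["pixels"].max(-1)<45)
    z=np.sort(P[m][:,2]); print("finger",sg,m.sum(),z[:8].round(3))
cv2.imwrite(f"pics/{sys.argv[1]}.png",cv2.resize(c["pixels"][210:290,270:370,::-1],None,fx=7,fy=7,interpolation=cv2.INTER_CUBIC))
E
python3 look.py s3
```

```text
4.075 [ 0.49581155 -0.05493202  0.07955615] [ 0.01971447 -0.26810626 -0.94747147] 0.0360329797699627
finger -1 44 [0.109 0.11  0.111 0.111 0.112 0.112 0.112 0.112]
finger 1 30 [0.135 0.154 0.155 0.155 0.156 0.156 0.157 0.158]
```

View pics/s3.png

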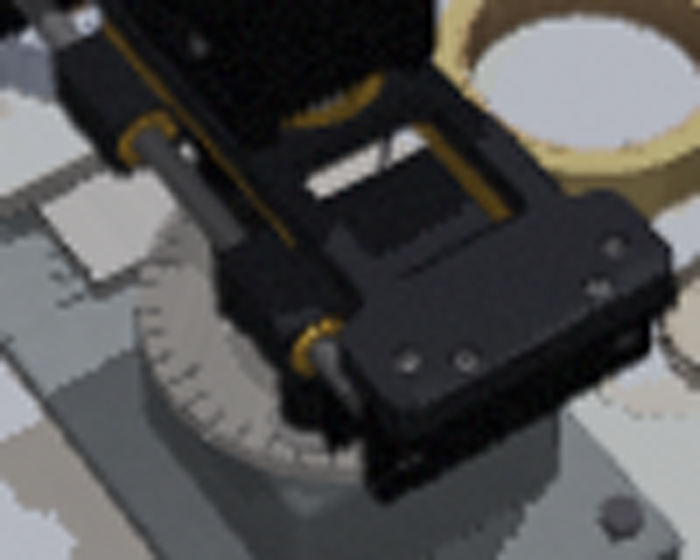

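>>> {"op": "step_arm", "data": {"commands": [{"translation": [0.01,0,0.15],"twist": [0,0,0],"hand": 30},{"translation": [0.01,0,0.25],"twist": [0,0,0],"hand": 24},{"translation": [0.01,0,0.25],"twist": [0,0,0],"hand": 20},{"translation": [0.01,0,0.25],"twist": [0,0,0],"hand": 17},{"translation": [0.01,0,0.25],"twist": [0,0,0],"hand": 14},{"translation": [0.01,0,0.25],"twist": [0,0,0],"hand": 12}]}}

```text
time_s: 4.88
tcp_pos: [0.4964, -0.0546, 0.0702]
tool_rot: [2.192, -2.249, -0.002]
ft_force: [1.4, 2.3, -1.4]
finger_gap: 0.0152
```

```bash
python3 look.py s4; python3 -c "
from h import *
from cell import arm
s=arm.state(); print(R.from_rotvec(s['tool_rot']).as_matrix().round(3),s['moment'])"
```

```text
4.875 [ 0.4964326  -0.05456437  0.07017925] [ 1.35207767  2.3381689  -1.43640888] 0.015216649528692965
finger -1 39 [0.098 0.099 0.101 0.102 0.102 0.102 0.103 0.103]
finger 1 13 [0.151 0.152 0.153 0.153 0.155 0.156 0.157 0.158]
[[-0.026 -1.    -0.001]
 [-1.     0.026  0.   ]
 [-0.     0.001 -1.   ]] [ 0.60455224 -0.16829429  0.03197516]
```

```bash
cat > nav.py <<'E'
from h import *
import sys,json,os
from cell import arm
C=np.array([.5273,-.0261]); r=.042; Z=.0702
if os.path.exists("C.json"): C=np.array(json.load(open("C.json")))
s=arm.state(); M=R.from_rotvec(s["tool_rot"]).as_matrix()
d=s["tcp_pos"][:2]-C; phi=np.rad2deg(np.arctan2(d[1],d[0]))%360
f=s["ft_force"]; p=np.deg2rad(phi)
ft=f[0]*-np.sin(p)+f[1]*np.cos(p); fr=f[0]*np.cos(p)+f[1]*np.sin(p)
print("t=%.2f theta=%.2f r=%.2fmm Ft(ccw+)=%.2f Fr=%.2f Fz=%.2f z=%.4f gap=%.1f"%(s["time_s"],268.5-phi,np.hypot(*d)*1000,ft,fr,f[2],s["tcp_pos"][2],s["finger_gap"]*1000))
open("log.txt","a").write(json.dumps([s["time_s"],*map(float,s["tcp_pos"]),*map(float,f)])+"\n")
for th in map(float,sys.argv[1:]):
    a=np.deg2rad(268.5-th); t=np.array([C[0]+r*np.cos(a),C[1]+r*np.sin(a),Z])
    print(th,tool_delta(s,t,-91.5))
E
python3 nav.py 47.8 49.8 51.8 53.8 55.8
```

```text
t=4.92 theta=45.75 r=42.02mm Ft(ccw+)=-2.10 Fr=-2.41 Fz=-1.32 z=0.0702 gap=15.2
47.8 (array([-0.028,  0.025, -0.001]), array([0.07, 0.02, 0.03]))
49.8 (array([-0.055,  0.05 , -0.001]), array([0.07, 0.02, 0.03]))
51.8 (array([-0.084,  0.073, -0.001]), array([0.07, 0.02, 0.03]))
53.8 (array([-0.113,  0.095, -0.001]), array([0.07, 0.02, 0.03]))
55.8 (array([-0.143,  0.116, -0.001]), array([0.07, 0.02, 0.03]))
```

>>> {"op": "step_arm", "data": {"commands": [{"translation": [-0.03,0.025,0],"twist": [0,0,0],"hand": 12},{"translation": [-0.055,0.05,0],"twist": [0,0,0],"hand": 12},{"translation": [-0.085,0.073,0],"twist": [0,0,0],"hand": 12},{"translation": [-0.113,0.095,0],"twist": [0,0,0],"hand": 12}]}}

```text
time_s: 5.42
tcp_pos: [0.4928, -0.0502, 0.0702]
tool_rot: [2.192, -2.249, -0.001]
ft_force: [2.2, 0.8, -2.2]
finger_gap: 0.0149
```

```bash
python3 nav.py 56 58 60 62
```

```text
t=5.42 theta=53.61 r=42.11mm Ft(ccw+)=0.64 Fr=-2.27 Fz=-2.18 z=0.0702 gap=14.9
56.0 (array([-0.037,  0.023,  0.   ]), array([ 0.06, -0.  ,  0.02]))
58.0 (array([-0.068,  0.043,  0.   ]), array([ 0.06, -0.  ,  0.02]))
60.0 (array([-0.1  ,  0.062,  0.   ]), array([ 0.06, -0.  ,  0.02]))
62.0 (array([-0.132,  0.08 ,  0.   ]), array([ 0.06, -0.  ,  0.02]))
```

>>> {"op": "step_arm", "data": {"commands": [{"translation": [-0.037,0.023,0],"twist": [0,0,0],"hand": 12},{"translation": [-0.068,0.043,0],"twist": [0,0,0],"hand": 12},{"translation": [-0.1,0.062,0],"twist": [0,0,0],"hand": 12},{"translation": [-0.132,0.08,0],"twist": [0,0,0],"hand": 12}]}}

```text
time_s: 5.92
tcp_pos: [0.4913, -0.0478, 0.0704]
tool_rot: [2.191, -2.251, 0.007]
ft_force: [6.3, -5.8, -6.2]
finger_gap: 0.0151
```

```bash
python3 nav.py 64 66 68 70
```

```text
t=5.92 theta=57.43 r=42.00mm Ft(ccw+)=8.25 Fr=-2.44 Fz=-6.20 z=0.0704 gap=15.1
64.0 (array([-0.105,  0.059,  0.006]), array([-0.17, -0.2 , -0.06]))
66.0 (array([-0.138,  0.074,  0.005]), array([-0.17, -0.2 , -0.06]))
68.0 (array([-0.172,  0.089,  0.005]), array([-0.17, -0.2 , -0.06]))
70.0 (array([-0.206,  0.102,  0.005]), array([-0.17, -0.2 , -0.06]))
```

>>> {"op": "step_arm", "data": {"commands": [{"translation": [-0.105,0.059,0],"twist": [0,0,0],"hand": 12},{"translation": [-0.138,0.074,0],"twist": [0,0,0],"hand": 12},{"translation": [-0.138,0.074,0],"twist": [0,0,0],"hand": 12}]}}

```text
time_s: 6.3
tcp_pos: [0.4898, -0.045, 0.0705]
tool_rot: [2.189, -2.253, 0.014]
ft_force: [6.5, -5.9, -5.6]
finger_gap: 0.0148
```

```bash
python3 nav.py 55 52 49 46
```

```text
t=6.30 theta=61.77 r=41.98mm Ft(ccw+)=8.18 Fr=-3.10 Fz=-5.56 z=0.0705 gap=14.8
55.0 (array([ 0.106, -0.065,  0.008]), array([-0.35, -0.38, -0.14]))
52.0 (array([ 0.15 , -0.098,  0.008]), array([-0.35, -0.38, -0.14]))
49.0 (array([ 0.192, -0.133,  0.009]), array([-0.35, -0.38, -0.14]))
46.0 (array([ 0.232, -0.17 ,  0.009]), array([-0.35, -0.38, -0.14]))
```

```bash
python3 - <<'E'
t=open("nav.py").read()
t=t.replace('d=s["tcp_pos"][:2]-C','k=s["tcp_pos"]-.038*(M[:,2]-[0,0,-1]); d=k[:2]-C')
open("nav.py","w").write(t)
E
python3 nav.py 58 54 51 48
```

```text
t=6.30 theta=62.22 r=42.07mm Ft(ccw+)=8.16 Fr=-3.17 Fz=-5.56 z=0.0705 gap=14.8
58.0 (array([ 0.06 , -0.034,  0.007]), array([-0.35, -0.38, -0.14]))
54.0 (array([ 0.12 , -0.075,  0.008]), array([-0.35, -0.38, -0.14]))
51.0 (array([ 0.164, -0.109,  0.008]), array([-0.35, -0.38, -0.14]))
48.0 (array([ 0.206, -0.145,  0.009]), array([-0.35, -0.38, -0.14]))
```

>>> {"op": "step_arm", "data": {"commands": [{"translation": [0.06,-0.03,0.005],"twist": [-0.3,-0.3,-0.1],"hand": 12},{"translation": [0.106,-0.065,0.005],"twist": [-0.3,-0.3,-0.1],"hand": 12},{"translation": [0.15,-0.098,0.005],"twist": [-0.3,-0.3,-0.1],"hand": 12},{"translation": [0.192,-0.133,0.005],"twist": [-0.3,-0.3,-0.1],"hand": 12}]}}

```text
time_s: 6.8
tcp_pos: [0.4946, -0.0525, 0.0702]
tool_rot: [2.191, -2.25, 0.001]
ft_force: [0.1, 1.6, -1.4]
finger_gap: 0.015
```

```bash
python3 nav.py 47 45 43 41 39
```

```text
t=6.80 theta=49.67 r=41.98mm Ft(ccw+)=-1.14 Fr=-1.10 Fz=-1.45 z=0.0702 gap=15.0
47.0 (array([ 0.036, -0.032,  0.001]), array([-0.  , -0.06, -0.02]))
45.0 (array([ 0.062, -0.058,  0.001]), array([-0.  , -0.06, -0.02]))
43.0 (array([ 0.088, -0.084,  0.001]), array([-0.  , -0.06, -0.02]))
41.0 (array([ 0.112, -0.111,  0.001]), array([-0.  , -0.06, -0.02]))
39.0 (array([ 0.136, -0.139,  0.001]), array([-0.  , -0.06, -0.02]))
```

>>> {"op": "step_arm", "data": {"commands": [{"translation": [0.036,-0.032,0],"twist": [0,0,0],"hand": 12},{"translation": [0.062,-0.058,0],"twist": [0,0,0],"hand": 12},{"translation": [0.088,-0.084,0],"twist": [0,0,0],"hand": 12},{"translation": [0.112,-0.111,0],"twist": [0,0,0],"hand": 12}]}}

```text
time_s: 7.3
tcp_pos: [0.4989, -0.057, 0.0702]
tool_rot: [2.191, -2.25, 0.001]
ft_force: [-0.1, 3.2, -1.7]
finger_gap: 0.015
```

```bash
python3 nav.py 39 37 35 33
```

```text
t=7.30 theta=41.09 r=41.92mm Ft(ccw+)=-2.28 Fr=-2.27 Fz=-1.72 z=0.0702 gap=15.0
39.0 (array([ 0.025, -0.028, -0.   ]), array([ 0.  , -0.05, -0.01]))
37.0 (array([ 0.048, -0.057, -0.   ]), array([ 0.  , -0.05, -0.01]))
35.0 (array([ 0.069, -0.087, -0.   ]), array([ 0.  , -0.05, -0.01]))
33.0 (array([ 0.09 , -0.117, -0.   ]), array([ 0.  , -0.05, -0.01]))
```

>>> {"op": "step_arm", "data": {"commands": [{"translation": [0.025,-0.028,0],"twist": [0,0,0],"hand": 12},{"translation": [0.048,-0.057,0],"twist": [0,0,0],"hand": 12},{"translation": [0.069,-0.087,0],"twist": [0,0,0],"hand": 12},{"translation": [0.09,-0.117,0],"twist": [0,0,0],"hand": 12}]}}

```text
time_s: 7.8
tcp_pos: [0.5036, -0.0606, 0.0702]
tool_rot: [2.192, -2.25, 0.001]
ft_force: [0.7, 2.6, -2.2]
finger_gap: 0.0151
```

```bash
python3 nav.py 31 29 27 25
```

```text
t=7.80 theta=33.01 r=41.85mm Ft(ccw+)=-0.89 Fr=-2.50 Fz=-2.24 z=0.0702 gap=15.1
31.0 (array([ 0.022, -0.029, -0.   ]), array([ 0.  , -0.04, -0.01]))
29.0 (array([ 0.04 , -0.061, -0.   ]), array([ 0.  , -0.04, -0.01]))
27.0 (array([ 0.058, -0.093, -0.   ]), array([ 0.  , -0.04, -0.01]))
25.0 (array([ 0.074, -0.126, -0.   ]), array([ 0.  , -0.04, -0.01]))
```

>>> {"op": "step_arm", "data": {"commands": [{"translation": [0.022,-0.029,0],"twist": [0,0,0],"hand": 12},{"translation": [0.04,-0.061,0],"twist": [0,0,0],"hand": 12},{"translation": [0.058,-0.093,0],"twist": [0,0,0],"hand": 12},{"translation": [0.074,-0.126,0],"twist": [0,0,0],"hand": 12}]}}

```text
time_s: 8.3
tcp_pos: [0.5063, -0.0624, 0.0699]
tool_rot: [2.19, -2.248, -0.007]
ft_force: [-6.2, 5.4, 5.0]
finger_gap: 0.0148
```

```bash
python3 nav.py 23 21 19 17
```

```text
t=8.30 theta=28.24 r=41.89mm Ft(ccw+)=-8.02 Fr=-1.59 Fz=5.04 z=0.0699 gap=14.8
23.0 (array([ 0.045, -0.09 , -0.009]), array([0.3 , 0.04, 0.02]))
21.0 (array([ 0.058, -0.124, -0.009]), array([0.3 , 0.04, 0.02]))
19.0 (array([ 0.071, -0.159, -0.009]), array([0.3 , 0.04, 0.02]))
17.0 (array([ 0.082, -0.193, -0.009]), array([0.3 , 0.04, 0.02]))
```

```bash
python3 nav.py 22 19 16 13 10 7 4 1
```

```text
t=8.30 theta=28.24 r=41.89mm Ft(ccw+)=-8.02 Fr=-1.59 Fz=5.04 z=0.0699 gap=14.8
22.0 (array([ 0.052, -0.107, -0.009]), array([0.3 , 0.04, 0.02]))
19.0 (array([ 0.071, -0.159, -0.009]), array([0.3 , 0.04, 0.02]))
16.0 (array([ 0.087, -0.211, -0.009]), array([0.3 , 0.04, 0.02]))
13.0 (array([ 0.101, -0.264, -0.009]), array([0.3 , 0.04, 0.02]))
10.0 (array([ 0.112, -0.318, -0.01 ]), array([0.3 , 0.04, 0.02]))
7.0 (array([ 0.12 , -0.372, -0.01 ]), array([0.3 , 0.04, 0.02]))
4.0 (array([ 0.126, -0.427, -0.01 ]), array([0.3 , 0.04, 0.02]))
1.0 (array([ 0.128, -0.482, -0.011]), array([0.3 , 0.04, 0.02]))
```

>>> {"op": "step_arm", "data": {"commands": [{"translation": [0.052,-0.107,-0.009],"twist": [0.3,0,0],"hand": 12},{"translation": [0.071,-0.159,-0.009],"twist": [0.3,0,0],"hand": 12},{"translation": [0.087,-0.211,-0.009],"twist": [0.3,0,0],"hand": 12},{"translation": [0.101,-0.264,-0.009],"twist": [0.3,0,0],"hand": 12},{"translation": [0.112,-0.318,-0.01],"twist": [0.3,0,0],"hand": 12},{"translation": [0.12,-0.372,-0.01],"twist": [0.3,0,0],"hand": 12},{"translation": [0.126,-0.427,-0.01],"twist": [0.3,0,0],"hand": 12},{"translation": [0.128,-0.482,-0.01],"twist": [0.3,0,0],"hand": 12}]}}

```text
time_s: 9.3
tcp_pos: [0.5222, -0.0676, 0.0697]
tool_rot: [2.19, -2.247, -0.009]
ft_force: [-9.0, 4.1, 5.8]
finger_gap: 0.0151
```

```bash
python3 nav.py 0 -3 -6 -9 -12 -15 -18 -21
```

```text
t=9.30 theta=5.12 r=41.80mm Ft(ccw+)=-9.44 Fr=-3.00 Fz=5.78 z=0.0697 gap=15.1
0.0 (array([ 0.01 , -0.1  , -0.012]), array([0.41, 0.05, 0.02]))
-3.0 (array([ 0.009, -0.155, -0.013]), array([0.41, 0.05, 0.02]))
-6.0 (array([ 0.004, -0.21 , -0.013]), array([0.41, 0.05, 0.02]))
-9.0 (array([-0.003, -0.264, -0.013]), array([0.41, 0.05, 0.02]))
-12.0 (array([-0.013, -0.318, -0.014]), array([0.41, 0.05, 0.02]))
-15.0 (array([-0.026, -0.372, -0.014]), array([0.41, 0.05, 0.02]))
-18.0 (array([-0.041, -0.424, -0.015]), array([0.41, 0.05, 0.02]))
-21.0 (array([-0.06 , -0.476, -0.015]), array([0.41, 0.05, 0.02]))
```

>>> {"op": "step_arm", "data": {"commands": [{"translation": [0.01,-0.1,-0.012],"twist": [0.4,0,0],"hand": 12},{"translation": [0.009,-0.155,-0.013],"twist": [0.4,0,0],"hand": 12},{"translation": [0.004,-0.21,-0.013],"twist": [0.4,0,0],"hand": 12},{"translation": [-0.003,-0.264,-0.013],"twist": [0.4,0,0],"hand": 12},{"translation": [-0.013,-0.318,-0.014],"twist": [0.4,0,0],"hand": 12},{"translation": [-0.026,-0.372,-0.014],"twist": [0.4,0,0],"hand": 12},{"translation": [-0.041,-0.424,-0.015],"twist": [0.4,0,0],"hand": 12},{"translation": [-0.06,-0.476,-0.015],"twist": [0.4,0,0],"hand": 12}]}}

```text
time_s: 10.3
tcp_pos: [0.5375, -0.0666, 0.0697]
tool_rot: [2.187, -2.246, -0.009]
ft_force: [-9.7, 1.9, 4.9]
finger_gap: 0.0151
```

```bash
python3 nav.py -24 -27 -30 -33 -36 -39 -42 -45; python3 - <<'E'
from h import *
from cell import optics
for n in("top","scene"):
    c=optics.read_camera(n); np.savez(f"c_{n}5.npz",**c)
    b=bird(c,.4575,.5975,-.096,.044,.083); cv2.imwrite(f"pics/b5{n}.png",cv2.resize(b,(400,400))[:,:,::-1])
cv2.imwrite("pics/m5.png",np.hstack([cv2.imread("pics/b5top.png"),cv2.imread("pics/b5scene.png")]))
E
```

```text
t=10.30 theta=-16.03 r=41.81mm Ft(ccw+)=-8.91 Fr=-4.32 Fz=4.94 z=0.0697 gap=15.1
-24.0 (array([-0.046, -0.146, -0.015]), array([ 0.49, -0.04, -0.02]))
-27.0 (array([-0.07 , -0.196, -0.015]), array([ 0.49, -0.04, -0.02]))
-30.0 (array([-0.096, -0.244, -0.016]), array([ 0.49, -0.04, -0.02]))
-33.0 (array([-0.125, -0.291, -0.016]), array([ 0.49, -0.04, -0.02]))
-36.0 (array([-0.156, -0.336, -0.017]), array([ 0.49, -0.04, -0.02]))
-39.0 (array([-0.189, -0.38 , -0.017]), array([ 0.49, -0.04, -0.02]))
-42.0 (array([-0.225, -0.422, -0.017]), array([ 0.49, -0.04, -0.02]))
-45.0 (array([-0.263, -0.462, -0.018]), array([ 0.49, -0.04, -0.02]))
```

View pics/m5.png

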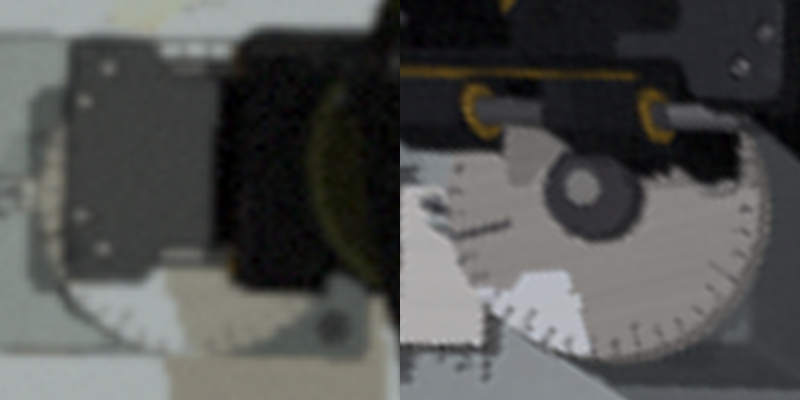

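```bash
cat > dl.py <<'E'
from h import *
import sys
c=load(sys.argv[1]); g=float(sys.argv[2])  # theta guess
for z,ct in((.083,(.5272,-.0272)),):
    a=88.42-g
    l,q=lineang(c,ct,a,w=8,r0=.037,r1=.044); print("theta cam",88.42-l,"contrast",q, "inner",88.42-lineang(c,ct,a,w=8,r0=.036,r1=.040)[0],"outer",88.42-lineang(c,ct,a,w=8,r0=.040,r1=.045)[0])
E
python3 dl.py c_scene0.npz 45; python3 dl.py c_scene5.npz -16
```

```text
theta cam 45.738136235590275 contrast 54.61902 inner 45.54373938259229 outer 45.89086561183607
theta cam -15.129834700304755 contrast 44.505226 inner -15.187022285865567 outer -15.15428657946805
```

>>> {"op": "step_arm", "data": {"commands": [{"translation": [-0.046,-0.146,-0.015],"twist": [0.5,0,0],"hand": 12},{"translation": [-0.07,-0.196,-0.015],"twist": [0.5,0,0],"hand": 12},{"translation": [-0.096,-0.244,-0.016],"twist": [0.5,0,0],"hand": 12},{"translation": [-0.125,-0.291,-0.016],"twist": [0.5,0,0],"hand": 12},{"translation": [-0.156,-0.336,-0.017],"twist": [0.5,0,0],"hand": 12},{"translation": [-0.189,-0.38,-0.017],"twist": [0.5,0,0],"hand": 12},{"translation": [-0.225,-0.422,-0.017],"twist": [0.5,0,0],"hand": 12}]}}

```text
time_s: 11.28
tcp_pos: [0.5509, -0.0606, 0.0696]
tool_rot: [2.184, -2.246, -0.004]
ft_force: [-9.8, -2.2, 5.6]
finger_gap: 0.0152
```

```bash
python3 nav.py -43 -46 -49 -51; python3 - <<'E'
from h import *
from cell import optics
c=optics.read_camera("scene"); np.savez("c_scene6.npz",**c)
E
python3 dl.py c_scene6.npz -37
```

```text
t=11.28 theta=-36.30 r=41.83mm Ft(ccw+)=-9.28 Fr=-3.78 Fz=5.58 z=0.0696 gap=15.2
-43.0 (array([-0.079, -0.104, -0.016]), array([ 0.45, -0.25, -0.1 ]))
-46.0 (array([-0.118, -0.143, -0.016]), array([ 0.45, -0.25, -0.1 ]))
-49.0 (array([-0.158, -0.18 , -0.017]), array([ 0.45, -0.25, -0.1 ]))
-51.0 (array([-0.186, -0.204, -0.017]), array([ 0.45, -0.25, -0.1 ]))
theta cam -34.14411088192354 contrast 60.495247 inner -34.177079040293464 outer -34.13437281463082
```

>>> {"op": "step_arm", "data": {"commands": [{"translation": [-0.079,-0.104,-0.016],"twist": [0.4,-0.2,-0.1],"hand": 12},{"translation": [-0.118,-0.143,-0.016],"twist": [0.4,-0.2,-0.1],"hand": 12},{"translation": [-0.158,-0.18,-0.017],"twist": [0.4,-0.2,-0.1],"hand": 12},{"translation": [-0.186,-0.204,-0.017],"twist": [0.4,-0.2,-0.1],"hand": 12}]}}

```text
time_s: 11.82
tcp_pos: [0.5557, -0.0567, 0.0696]
tool_rot: [2.183, -2.245, -0.004]
ft_force: [-8.7, -2.4, 4.8]
finger_gap: 0.0152
```

```bash
python3 nav.py -52 -54 ; python3 - <<'E'
from h import *
from cell import optics
c=optics.read_camera("scene"); np.savez("c_scene7.npz",**c)
E
python3 dl.py c_scene7.npz -45
```

```text
t=11.82 theta=-44.80 r=41.84mm Ft(ccw+)=-7.97 Fr=-4.27 Fz=4.81 z=0.0696 gap=15.2
-52.0 (array([-0.101, -0.098, -0.016]), array([ 0.49, -0.31, -0.12]))
-54.0 (array([-0.13 , -0.12 , -0.016]), array([ 0.49, -0.31, -0.12]))
theta cam -42.58811806893233 contrast 65.435 inner -42.338440331605696 outer -42.73823441279383
```

>>> {"op": "step_arm", "data": {"commands": [{"translation": [-0.06,-0.06,-0.016],"twist": [0.4,-0.3,-0.1],"hand": 12},{"translation": [-0.1,-0.098,-0.016],"twist": [0.4,-0.3,-0.1],"hand": 12},{"translation": [-0.115,-0.11,-0.016],"twist": [0.4,-0.3,-0.1],"hand": 12}]}}

```text
time_s: 12.25
tcp_pos: [0.5565, -0.0558, 0.0696]
tool_rot: [2.183, -2.245, -0.005]
ft_force: [-10.3, -3.2, 4.4]
finger_gap: 0.0153
```

```bash
python3 nav.py -45 -42 -39 -36 -33 -30 ; python3 - <<'E'
from h import *
from cell import optics
c=optics.read_camera("scene"); np.savez("c_scene8.npz",**c)
E
python3 dl.py c_scene8.npz -49
```

```text
t=12.25 theta=-46.59 r=41.81mm Ft(ccw+)=-9.50 Fr=-5.01 Fz=4.36 z=0.0696 gap=15.3
-45.0 (array([ 0.019,  0.008, -0.014]), array([ 0.54, -0.29, -0.13]))
-42.0 (array([ 0.057,  0.048, -0.013]), array([ 0.54, -0.29, -0.13]))
-39.0 (array([ 0.093,  0.089, -0.013]), array([ 0.54, -0.29, -0.13]))
-36.0 (array([ 0.127,  0.133, -0.012]), array([ 0.54, -0.29, -0.13]))
-33.0 (array([ 0.158,  0.178, -0.011]), array([ 0.54, -0.29, -0.13]))
-30.0 (array([ 0.187,  0.225, -0.011]), array([ 0.54, -0.29, -0.13]))
theta cam -44.461399830463264 contrast 70.1145 inner -44.52354511206373 outer -44.362776981836916
```

>>> {"op": "step_arm", "data": {"commands": [{"translation": [-0.06,-0.055,-0.015],"twist": [0.5,-0.3,-0.1],"hand": 12},{"translation": [-0.105,-0.095,-0.015],"twist": [0.5,-0.3,-0.1],"hand": 12},{"translation": [-0.12,-0.105,-0.015],"twist": [0.5,-0.3,-0.1],"hand": 12}]}}

```text
time_s: 12.68
tcp_pos: [0.5573, -0.055, 0.0696]
tool_rot: [2.183, -2.247, -0.004]
ft_force: [-8.6, -2.2, 5.0]
finger_gap: 0.015
```

```bash
python3 nav.py -46 -43 -40 -37 -34 -31 ; python3 - <<'E'
from h import *
from cell import optics
c=optics.read_camera("scene"); np.savez("c_scene9.npz",**c)
E
python3 dl.py c_scene9.npz -49
```

```text
t=12.68 theta=-48.04 r=41.80mm Ft(ccw+)=-7.54 Fr=-4.74 Fz=5.02 z=0.0696 gap=15.0
-46.0 (array([ 0.026,  0.014, -0.014]), array([ 0.48, -0.29, -0.15]))
-43.0 (array([ 0.065,  0.053, -0.013]), array([ 0.48, -0.29, -0.15]))
-40.0 (array([ 0.101,  0.094, -0.013]), array([ 0.48, -0.29, -0.15]))
-37.0 (array([ 0.136,  0.137, -0.012]), array([ 0.48, -0.29, -0.15]))
-34.0 (array([ 0.168,  0.182, -0.012]), array([ 0.48, -0.29, -0.15]))
-31.0 (array([ 0.197,  0.228, -0.011]), array([ 0.48, -0.29, -0.15]))
theta cam -45.9573081927049 contrast 64.09638 inner -45.64152317352098 outer -46.16652486752291
```

>>> {"op": "step_arm", "data": {"commands": [{"translation": [0.026,0.014,-0.014],"twist": [0.5,-0.3,-0.1],"hand": 12},{"translation": [0.065,0.053,-0.013],"twist": [0.5,-0.3,-0.1],"hand": 12},{"translation": [0.101,0.094,-0.013],"twist": [0.5,-0.3,-0.1],"hand": 12},{"translation": [0.136,0.137,-0.012],"twist": [0.5,-0.3,-0.1],"hand": 12},{"translation": [0.168,0.182,-0.012],"twist": [0.5,-0.3,-0.1],"hand": 12},{"translation": [0.197,0.228,-0.011],"twist": [0.5,-0.3,-0.1],"hand": 12}]}}

```text
time_s: 13.48
tcp_pos: [0.5479, -0.0622, 0.0701]
tool_rot: [-2.191, 2.25, 0.001]
ft_force: [-1.4, 5.7, -1.2]
finger_gap: 0.0149
```

```bash
cat > nl.sh <<'E'
python3 nav.py "${@:3}"; python3 - <<P
from h import *
from cell import optics
c=optics.read_camera("scene"); np.savez("c_scene$1.npz",**c)
P
python3 dl.py c_scene$1.npz $2
E
bash nl.sh 10 -31 -28 -26 -24 -22 -20
```

```text
t=13.47 theta=-31.16 r=41.55mm Ft(ccw+)=1.58 Fr=-5.66 Fz=-1.25 z=0.0701 gap=14.9
-28.0 (array([ 0.039,  0.045, -0.003]), array([-0.02,  0.05, -0.03]))
-26.0 (array([ 0.056,  0.077, -0.003]), array([-0.02,  0.05, -0.03]))
-24.0 (array([ 0.071,  0.111, -0.003]), array([-0.02,  0.05, -0.03]))
-22.0 (array([ 0.086,  0.144, -0.003]), array([-0.02,  0.05, -0.03]))
-20.0 (array([ 0.099,  0.179, -0.003]), array([-0.02,  0.05, -0.03]))
theta cam -28.090729498312356 contrast 65.14515 inner -28.10140186360799 outer -28.036600481114178
```

```bash
python3 - <<'E'
from h import *
import json
from scipy.optimize import least_squares
L=np.array([json.loads(l) for l in open("log.txt")]); P=L[:,1:3]
for rr in (None,.042):
    f=(lambda x:np.hypot(P[:,0]-x[0],P[:,1]-x[1])-(x[2] if rr is None else rr))
    s=least_squares(f,[.527,-.026,.042],x_scale=1e-3); print(rr,s.x,f(s.x).std()*1e3)
# camera: refit wheel centre in scene now using free-rim views
for f in("c_scene0.npz","c_scene10.npz"):
    print(f,wheel(load(f),(.5272,-.0272),rng=.003))
E
```

```text
None [ 0.52709825 -0.0259893   0.04190673] 0.06600342237346285
0.042 [ 0.52711477 -0.02587099  0.042     ] 0.06805385520547191
c_scene0.npz (np.float64(4596.022085659021), np.float64(0.5272), np.float64(-0.027199999999999995), 0.0545)
c_scene10.npz (np.float64(2689.9323138167074), np.float64(0.52795), np.float64(-0.026949999999999995), 0.055)
```

```bash
cat > ticks.py <<'E'
from h import *
import sys
from scipy.optimize import least_squares
from scipy.signal import find_peaks
def ticks(c,ct,z=.083,r0=.0505,r1=.0535):
    a,p=dial(c,ct,z=z,r0=r0,r1=r1)
    p3=np.r_[p,p,p]; bg=cv2.GaussianBlur(p3[None].astype(np.float32),(0,0),24)[0]; d=(bg-cv2.GaussianBlur(p3[None].astype(np.float32),(0,0),3)[0])[len(p):2*len(p)]
    pk,_=find_peaks(d,height=2.5,distance=20)
    out=[]
    for i in pk:
        y=d[[i-1,i,(i+1)%len(d)]]; out.append(a[i]+.25*.5*(y[0]-y[2])/(y[0]-2*y[1]+y[2]))
    return np.array(out),d[pk]
if __name__=="__main__":
    for f,ct,lg in [("c_scene0.npz",(.5272,-.0272),42.8),("c_top0.npz",(.5277,-.0247),42.6),("c_scene10.npz",(.5272,-.0272),116.5),("c_scene9.npz",(.5272,-.0272),134.4)]:
        c=load(f); ct=np.array(ct)
        for it in range(4):
            t,h=ticks(c,ct)
            # model t = t0+9k + A sin+B cos + C sin2 + D cos2
            k0=np.angle(np.exp(1j*np.deg2rad(t*40)).mean())/40; k0=np.rad2deg(k0)
            res=(t-k0+4.5)%9-4.5
            A=np.stack([np.ones(len(t)),np.sin(np.deg2rad(t)),np.cos(np.deg2rad(t))],1)
            m=np.ones(len(t),bool)
            for _ in range(6):
                x=np.linalg.lstsq(A[m],res[m],rcond=None)[0]; e=res-A@x; m=abs(e)<max(.5,2.5*np.median(abs(e[m])))
            ct=ct+ -.052*np.deg2rad(np.array([-x[1],x[2]]))*-1 if it<3 else ct
        l=lineang(c,ct,lg,w=8,r0=.037,r1=.044)[0]
        print(f,len(t),m.sum(),"ctr",ct.round(4),"offset",round(k0+x[0],2),"resid",e[m].std().round(3),"x",x.round(2),"line",round(l,2),"line-phase",round((l-k0-x[0]+4.5)%9-4.5,2))
E
python3 ticks.py
```

```text
c_scene0.npz 40 34 ctr [ 0.5276 -0.0264] offset -2.84 resid 0.239 x [-0.06 -0.03  0.06] line 42.24 line-phase 0.08
c_top0.npz 29 26 ctr [ 0.5278 -0.0246] offset -2.66 resid 0.391 x [-0.05  0.   -0.  ] line 42.28 line-phase -0.07
c_scene10.npz 30 27 ctr [ 0.5276 -0.0265] offset 2.6 resid 0.344 x [-0.06  0.09 -0.28] line 118.75 line-phase -0.85
c_scene9.npz 32 24 ctr [ 0.5277 -0.0264] offset 0.54 resid 0.215 x [-0.09  0.   -0.  ] line 135.76 line-phase 0.22
```

```bash
sed -i 's/(.5272,-.0272)/(.5276,-.0264)/; s/88\.42/88.5/g' dl.py; echo '[0.5271,-0.0259]'>C.json
python3 - <<'E'
import numpy as np,json
P=np.array(json.loads(open("log.txt").readline())[1:3])-[.5271,-.0259]; print(np.rad2deg(np.arctan2(P[1],P[0]))%360, np.hypot(*P))
E
for f in 0 5 6 7 8 9 10; do python3 dl.py c_scene$f.npz $(python3 -c "print(dict(zip('0 5 6 7 8 9 10'.split(),[46,-16,-36,-44,-46,-47,-30]))['$f'])"); done
```

```text
223.1390564387454 0.04200967700509578
theta cam 46.3012067057272 contrast 52.625267 inner 46.11482357511308 outer 46.40698042742811
theta cam -15.87475983547101 contrast 44.49624 inner -15.963100238604 outer -15.834470655613075
theta cam -35.19731864949638 contrast 56.1362 inner -35.33907677891962 outer -35.13099253015737
theta cam -43.71528117342419 contrast 64.881355 inner -43.52759322299681 outer -43.781108424162795
theta cam -45.53158100653394 contrast 67.29745 inner -45.619846163462995 outer -45.383619672159995
theta cam -47.12562768296951 contrast 63.044754 inner -46.871983703267375 outer -47.26317729352638
theta cam -30.150583691529576 contrast 29.659035 inner -30.412789699912594 outer -29.876201689013058
```

```bash
sed -i 's/268\.5/269.4/g' nav.py; python3 nav.py -28 -26 -24 -22
```

```text
t=13.53 theta=-29.93 r=41.84mm Ft(ccw+)=0.20 Fr=-5.38 Fz=-1.15 z=0.0701 gap=15.1
-28.0 (array([ 0.022,  0.029, -0.003]), array([ 0.  ,  0.04, -0.05]))
-26.0 (array([ 0.039,  0.061, -0.003]), array([ 0.  ,  0.04, -0.05]))
-24.0 (array([ 0.055,  0.094, -0.003]), array([ 0.  ,  0.04, -0.05]))
-22.0 (array([ 0.07 ,  0.127, -0.003]), array([ 0.  ,  0.04, -0.05]))
```

>>> {"op": "step_arm", "data": {"commands": [{"translation": [0.022,0.029,0],"twist": [0,0,0],"hand": 12},{"translation": [0.039,0.061,0],"twist": [0,0,0],"hand": 12},{"translation": [0.055,0.094,0],"twist": [0,0,0],"hand": 12},{"translation": [0.07,0.127,0],"twist": [0,0,0],"hand": 12}]}}

```text
time_s: 14.02
tcp_pos: [0.5425, -0.0648, 0.0701]
tool_rot: [-2.191, 2.25, 0.001]
ft_force: [0.2, 5.7, -1.4]
finger_gap: 0.0151
```

```bash
bash nl.sh 11 -22 -20 -18 -16
```

```text
t=14.03 theta=-22.22 r=41.87mm Ft(ccw+)=2.23 Fr=-5.22 Fz=-1.43 z=0.0701 gap=15.1
-20.0 (array([ 0.019,  0.037, -0.003]), array([-0.02,  0.06, -0.04]))
-18.0 (array([ 0.032,  0.071, -0.003]), array([-0.02,  0.06, -0.04]))
-16.0 (array([ 0.043,  0.106, -0.003]), array([-0.02,  0.06, -0.04]))
theta cam -23.274324659782863 contrast 51.137016 inner -23.24074598882622 outer -23.196482519261934
```

>>> {"op": "step_arm", "data": {"commands": [{"translation": [0.019,0.037,0],"twist": [0,0,0],"hand": 12},{"translation": [0.032,0.071,0],"twist": [0,0,0],"hand": 12},{"translation": [0.032,0.071,0],"twist": [0,0,0],"hand": 12}]}}

```text
time_s: 14.45
tcp_pos: [0.5396, -0.0658, 0.0701]
tool_rot: [-2.191, 2.25, 0.001]
ft_force: [-0.6, 5.1, -1.9]
finger_gap: 0.0151
```

```bash
python3 nav.py -16 -14 -12
```

```text
t=14.45 theta=-17.89 r=41.82mm Ft(ccw+)=0.98 Fr=-5.04 Fz=-1.92 z=0.0701 gap=15.1
-16.0 (array([ 0.016,  0.032, -0.003]), array([-0.03,  0.08, -0.03]))
-14.0 (array([ 0.026,  0.067, -0.003]), array([-0.03,  0.08, -0.03]))
-12.0 (array([ 0.035,  0.103, -0.003]), array([-0.03,  0.08, -0.03]))
```

>>> {"op": "step_arm", "data": {"commands": [{"translation": [0.016,0.032,0],"twist": [0,0,0],"hand": 12},{"translation": [0.026,0.067,0],"twist": [0,0,0],"hand": 12},{"translation": [0.026,0.067,0],"twist": [0,0,0],"hand": 12}]}}

```text
time_s: 14.82
tcp_pos: [0.537, -0.0665, 0.0701]
tool_rot: [-2.19, 2.249, 0.001]
ft_force: [-0.2, 6.0, -2.5]
finger_gap: 0.0149
```

```bash
bash nl.sh 12 -15 -13 -11 -9
```

```text
t=14.82 theta=-14.25 r=41.83mm Ft(ccw+)=1.25 Fr=-5.88 Fz=-2.53 z=0.0701 gap=14.9
-13.0 (array([ 0.012,  0.022, -0.003]), array([-0.06,  0.1 , -0.02]))
-11.0 (array([ 0.02 ,  0.058, -0.003]), array([-0.06,  0.1 , -0.02]))
-9.0 (array([ 0.027,  0.094, -0.003]), array([-0.06,  0.1 , -0.02]))
theta cam -14.940513043169275 contrast 42.73388 inner -14.896164512362304 outer -14.922539961524961
```

>>> {"op": "step_arm", "data": {"commands": [{"translation": [0.012,0.022,0],"twist": [0,0,0],"hand": 12},{"translation": [0.017,0.042,0],"twist": [0,0,0],"hand": 12},{"translation": [0.017,0.042,0],"twist": [0,0,0],"hand": 12}]}}

```text
time_s: 15.25
tcp_pos: [0.5366, -0.0665, 0.0702]
tool_rot: [-2.189, 2.247, -0.002]
ft_force: [1.9, 4.9, -3.7]
finger_gap: 0.0154
```

```bash
bash nl.sh 13 -12 -10 -8 -6
```

```text
t=15.25 theta=-13.58 r=41.73mm Ft(ccw+)=2.96 Fr=-4.37 Fz=-3.74 z=0.0702 gap=15.4
-10.0 (array([ 0.024,  0.066, -0.   ]), array([-0.23,  0.15,  0.  ]))
-8.0 (array([ 0.03 ,  0.102, -0.   ]), array([-0.23,  0.15,  0.  ]))
-6.0 (array([ 0.035,  0.139, -0.   ]), array([-0.23,  0.15,  0.  ]))
theta cam -14.986514929466011 contrast 46.309235 inner -14.931744456266287 outer -14.970749675232199
```

>>> {"op": "step_arm", "data": {"commands": [{"translation": [0.024,0.066,0],"twist": [-0.2,0.1,0],"hand": 12},{"translation": [0.03,0.102,0],"twist": [-0.2,0.1,0],"hand": 12},{"translation": [0.035,0.139,0],"twist": [-0.2,0.1,0],"hand": 12},{"translation": [0.037,0.16,0],"twist": [-0.2,0.1,0],"hand": 12}]}}

```text
time_s: 15.8
tcp_pos: [0.5337, -0.0669, 0.0705]
tool_rot: [-2.188, 2.244, -0.006]
ft_force: [8.1, 6.4, -8.7]
finger_gap: 0.0151
```

```bash
bash nl.sh 14 -8 -4 -2 0 2
```

```text
t=15.80 theta=-9.33 r=41.56mm Ft(ccw+)=8.94 Fr=-5.09 Fz=-8.67 z=0.0705 gap=15.1
-4.0 (array([0.026, 0.103, 0.007]), array([-0.47,  0.14,  0.05]))
-2.0 (array([0.028, 0.139, 0.007]), array([-0.47,  0.14,  0.05]))
0.0 (array([0.03 , 0.176, 0.007]), array([-0.47,  0.14,  0.05]))
2.0 (array([0.03 , 0.213, 0.006]), array([-0.47,  0.14,  0.05]))
theta cam -11.08233066452668 contrast 47.04249 inner -11.299509518497288 outer -10.939608036832155
```

>>> {"op": "step_arm", "data": {"commands": [{"translation": [0.026,0.103,0.006],"twist": [-0.4,0.1,0],"hand": 12},{"translation": [0.028,0.139,0.006],"twist": [-0.4,0.1,0],"hand": 12},{"translation": [0.03,0.176,0.006],"twist": [-0.4,0.1,0],"hand": 12},{"translation": [0.03,0.2,0.006],"twist": [-0.4,0.1,0],"hand": 12}]}}

```text
time_s: 16.35
tcp_pos: [0.5293, -0.0674, 0.0705]
tool_rot: [-2.189, 2.243, -0.008]
ft_force: [7.6, 5.3, -9.8]
finger_gap: 0.015
```

```bash
bash nl.sh 15 -5 0 2 4 6 8
```

```text
t=16.35 theta=-3.14 r=41.62mm Ft(ccw+)=7.88 Fr=-5.00 Fz=-9.78 z=0.0705 gap=15.0
0.0 (array([0.013, 0.066, 0.008]), array([-0.52,  0.09,  0.09]))
2.0 (array([0.013, 0.102, 0.008]), array([-0.52,  0.09,  0.09]))
4.0 (array([0.012, 0.139, 0.007]), array([-0.52,  0.09,  0.09]))
6.0 (array([0.009, 0.175, 0.007]), array([-0.52,  0.09,  0.09]))
8.0 (array([0.005, 0.212, 0.007]), array([-0.52,  0.09,  0.09]))
theta cam -4.999201255365051 contrast 52.405342 inner -4.977975725036714 outer -5.029467116743746
```

>>> {"op": "step_arm", "data": {"commands": [{"translation": [0.013,0.066,0.008],"twist": [-0.5,0.1,0],"hand": 12},{"translation": [0.013,0.1,0.008],"twist": [-0.5,0.1,0],"hand": 12},{"translation": [0.012,0.125,0.008],"twist": [-0.5,0.1,0],"hand": 12},{"translation": [0.012,0.125,0.008],"twist": [-0.5,0.1,0],"hand": 12}]}}

```text
time_s: 16.9
tcp_pos: [0.5279, -0.0675, 0.0705]
tool_rot: [-2.19, 2.244, -0.009]
ft_force: [8.8, 4.7, -9.4]
finger_gap: 0.0152
```

```bash
bash nl.sh 16 -3 2 3 4 5 6 8
```

```text
t=16.90 theta=-1.26 r=41.59mm Ft(ccw+)=8.85 Fr=-4.64 Fz=-9.42 z=0.0705 gap=15.2
2.0 (array([0.011, 0.067, 0.008]), array([-0.47,  0.04,  0.11]))
3.0 (array([0.011, 0.086, 0.008]), array([-0.47,  0.04,  0.11]))
4.0 (array([0.01 , 0.104, 0.008]), array([-0.47,  0.04,  0.11]))
5.0 (array([0.009, 0.122, 0.008]), array([-0.47,  0.04,  0.11]))
6.0 (array([0.007, 0.14 , 0.008]), array([-0.47,  0.04,  0.11]))
8.0 (array([0.003, 0.177, 0.007]), array([-0.47,  0.04,  0.11]))
theta cam 0.7865414456163933 contrast 64.72035 inner 0.4889643199703215 outer 1.051677571768579
```

```bash
python3 - <<'E'
from h import *
ims=[]
for i in (15,16):
    c=load(f"c_scene{i}.npz"); b=bird(c,.5076,.5476,-.0114,.0386,.083,8000); ims.append(b[:,:,::-1])
    from ticks import ticks
    t,h=ticks(c,(.5276,-.0264)); k0=np.rad2deg(np.angle(np.exp(1j*np.deg2rad(t*40)).mean())/40); r=(t-k0+4.5)%9-4.5
    print(i,[(round(a,1),round(float(x),1)) for a,x in zip(t,h)]); print(k0+np.median(r))
    a,p=dial(c,(.5276,-.0264),r0=.037,r1=.044); m=(a>80)&(a<102); print(p[m][::2].round())
    a,p=dial(c,(.5276,-.0264),r0=.046,r1=.049); m=(a>80)&(a<102); print(p[m][::2].round())
cv2.imwrite("pics/l16.png",np.hstack(ims))
E
```

```text
15 [(np.float64(37.7), 6.4), (np.float64(45.7), 5.1), (np.float64(54.5), 10.7), (np.float64(70.5), 10.0), (np.float64(81.3), 30.0), (np.float64(93.7), 24.0), (np.float64(102.6), 9.1), (np.float64(112.0), 9.5), (np.float64(120.7), 8.8), (np.float64(129.9), 16.0), (np.float64(137.6), 15.1), (np.float64(148.2), 20.1), (np.float64(156.1), 13.2), (np.float64(165.9), 11.2), (np.float64(175.2), 22.3), (np.float64(183.7), 16.8), (np.float64(192.8), 6.0), (np.float64(201.8), 10.5), (np.float64(210.6), 15.3), (np.float64(219.5), 11.0), (np.float64(229.2), 11.4), (np.float64(237.1), 9.4), (np.float64(246.9), 9.5), (np.float64(255.4), 11.2), (np.float64(268.2), 5.0), (np.float64(273.3), 7.1), (np.float64(284.2), 12.4), (np.float64(292.0), 18.0), (np.float64(335.1), 6.9), (np.float64(340.9), 4.1)]
3.720040001440789
[ 32.  39.  47.  56.  66.  77.  88.  98. 107. 115. 121. 125. 128. 129.
 129. 129. 128. 126. 123. 119. 113. 107.  99.  92.  85.  80.  77.  76.
  79.  84.  91.  99. 108. 115. 121. 126. 129. 131. 132. 132. 132. 132.
 132. 132.]
[ 21.  24.  27.  33.  39.  47.  59.  72.  85.  98. 109. 118. 
[... 699 characters left out ...]
loat64(227.2), 12.1), (np.float64(235.1), 9.3), (np.float64(244.9), 7.6), (np.float64(253.4), 9.6), (np.float64(262.8), 3.9), (np.float64(270.6), 9.8), (np.float64(282.6), 11.0), (np.float64(290.1), 17.8), (np.float64(333.5), 4.6)]
1.7516592920292167
[ 22.  22.  23.  26.  30.  36.  44.  52.  63.  73.  84.  95. 104. 111.
 116. 117. 115. 110. 103.  96.  89.  82.  78.  77.  81.  87.  95. 103.
 111. 117. 123. 127. 130. 132. 132. 133. 133. 133. 133. 133. 133. 133.
 132. 132.]
[ 17.  17.  18.  19.  20.  22.  27.  34.  42.  52.  64.  76.  88. 100.
 109. 115. 116. 112. 105.  96.  88.  81.  76.  76.  79.  86.  94. 104.
 112. 120. 126. 130. 132. 132. 132. 132. 132. 131. 129. 128. 127. 127.
 127. 128.]
```

View pics/l16.png

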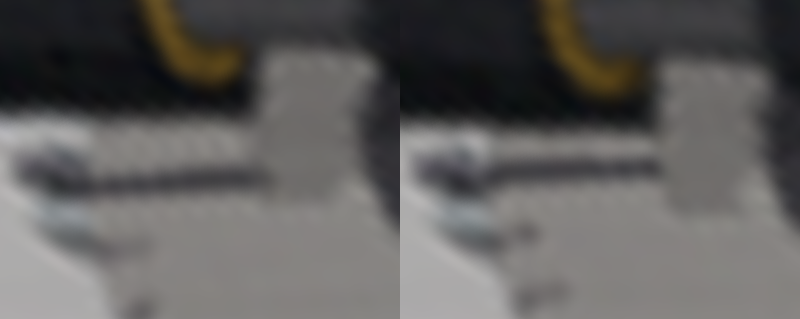

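>>> {"op": "step_arm", "data": {"commands": [{"translation": [0.01,0.1,0.008],"twist": [-0.5,0,0.1],"hand": 12},{"translation": [0.008,0.125,0.008],"twist": [-0.5,0,0.1],"hand": 12},{"translation": [0.008,0.125,0.008],"twist": [-0.5,0,0.1],"hand": 12}]}}

```text
time_s: 17.32
tcp_pos: [0.5267, -0.0675, 0.0706]
tool_rot: [-2.188, 2.245, -0.007]
ft_force: [8.5, 5.5, -9.9]
finger_gap: 0.0153
```

```bash
cat >> dl.py <<'E'
from ticks import ticks
t,h=ticks(c,(.5276,-.0264)); t=t[(t>100)&(t<260)]; k0=np.rad2deg(np.angle(np.exp(1j*np.deg2rad(t*40)).mean())/40); print("tick phase",k0,"-> theta",(88.5-k0-g+4.5)%9-4.5+g)
print("w4",88.5-lineang(c,(.5276,-.0264),88.5-g,w=4)[0])
E
bash nl.sh 17 -1.5 4 5 6 7 8; python3 dl.py c_scene16.npz -3.2
```

```text
t=17.32 theta=0.38 r=41.62mm Ft(ccw+)=8.45 Fr=-5.64 Fz=-9.92 z=0.0706 gap=15.3
4.0 (array([0.009, 0.074, 0.009]), array([-0.44,  0.08,  0.04]))
5.0 (array([0.008, 0.092, 0.009]), array([-0.44,  0.08,  0.04]))
6.0 (array([0.007, 0.11 , 0.008]), array([-0.44,  0.08,  0.04]))
7.0 (array([0.005, 0.128, 0.008]), array([-0.44,  0.08,  0.04]))
8.0 (array([0.003, 0.147, 0.008]), array([-0.44,  0.08,  0.04]))
theta cam 3.2533906685310114 contrast 100.97607 inner 3.4354993488328205 outer 3.1353370757192636
tick phase 0.06819201035062578 -> theta -1.5681920103506286
w4 0.8420489503860722
theta cam 0.7531046877637806 contrast 65.38414 inner 0.47756469108114175 outer 0.9603809277037527
tick phase 1.7125521291456756 -> theta -3.212552129145675
w4 -3.0531558745636573
```

>>> {"op": "step_arm", "data": {"commands": [{"translation": [0,0,0],"twist": [0,0,0],"hand": 12},{"translation": [0,0,0],"twist": [0,0,0],"hand": 12}]}}

```text
time_s: 17.62
tcp_pos: [0.5273, -0.0676, 0.0704]
tool_rot: [-2.188, 2.244, -0.009]
ft_force: [2.6, 4.6, -6.7]
finger_gap: 0.0151
```

```bash
bash nl.sh 18 -1.5 
```

```text
t=17.62 theta=-0.40 r=41.71mm Ft(ccw+)=2.61 Fr=-4.62 Fz=-6.65 z=0.0704 gap=15.1
theta cam 4.242244774137376 contrast 99.22509 inner 3.7722459366367644 outer 4.482228954750113
tick phase 0.4626655110982685 -> theta -1.9626655110982654
w4 1.005173841985311
```

>>> {"op": "step_arm", "data": {"commands": [{"translation": [0,0,0],"twist": [0,0,0],"hand": 20},{"translation": [0,0,0],"twist": [0,0,0],"hand": 30},{"translation": [0,0,-0.02],"twist": [0,0,0],"hand": 36},{"translation": [0,0,-0.2],"twist": [0,0,0],"hand": 36},{"translation": [0,0,-0.6],"twist": [0,0,0],"hand": 36},{"translation": [0,0,-1.2],"twist": [0,0,0],"hand": 36},{"translation": [0,-0.5,-1.6],"twist": [0,0,0],"hand": 36},{"translation": [1.5,-0.5,-1.6],"twist": [0,0,0],"hand": 36},{"translation": [3,-0.5,-1.6],"twist": [0,0,0],"hand": 36},{"translation": [4.5,-0.5,-1.6],"twist": [0,0,0],"hand": 36},{"translation": [5.5,-0.5,-1.6],"twist": [0,0,0],"hand": 36}]}}

```text
time_s: 19.05
tcp_pos: [0.5405, -0.2923, 0.1356]
tool_rot: [-2.184, 2.248, -0.012]
ft_force: [0.6, 0.5, -0.5]
finger_gap: 0.0363
```

```bash
cat > clean.py <<'E'
from h import *
import sys
from cell import optics,arm
from ticks import ticks
i=sys.argv[1]
s=arm.state(); print(s["time_s"],s["tcp_pos"],s["ft_force"])
ims=[]
for n,ct,b in(("scene",(.5276,-.0264),88.42),("top",(.5278,-.0246),88.66)):
    c=optics.read_camera(n); np.savez(f"c_{n}{i}.npz",**c)
    t,h=ticks(c,ct); k0=np.rad2deg(np.angle(np.exp(1j*np.deg2rad(t*40)).mean())/40)
    print(n,"tick theta",(b-k0+4.5)%9-4.5,"line theta",[round(b-lineang(c,ct,b,w=6,r0=q,r1=q+.005)[0],2) for q in(.035,.038,.041,.044)])
    print(wheel(c,ct,rng=.002))
    ims.append(cv2.resize(bird(c,.4575,.5975,-.096,.044,.083),(400,400))[:,:,::-1])
cv2.imwrite(f"pics/clean{i}.png",np.hstack(ims))
E
python3 clean.py 19
```

```text
19.05 [ 0.54052565 -0.29225541  0.13564804] [ 0.64770427  0.47633637 -0.46526037]
scene tick theta -2.0513963752780597 line theta [np.float64(-1.97), np.float64(-1.95), np.float64(-1.96), np.float64(-1.9)]
(np.float64(4672.886061193791), np.float64(0.52735), np.float64(-0.02715), 0.0545)
top tick theta -1.8966423341039729 line theta [np.float64(-1.93), np.float64(-2.12), np.float64(-2.25), np.float64(-2.16)]
(np.float64(2819.8841277473575), np.float64(0.5278), np.float64(-0.02485), 0.0545)
```

View pics/clean19.png

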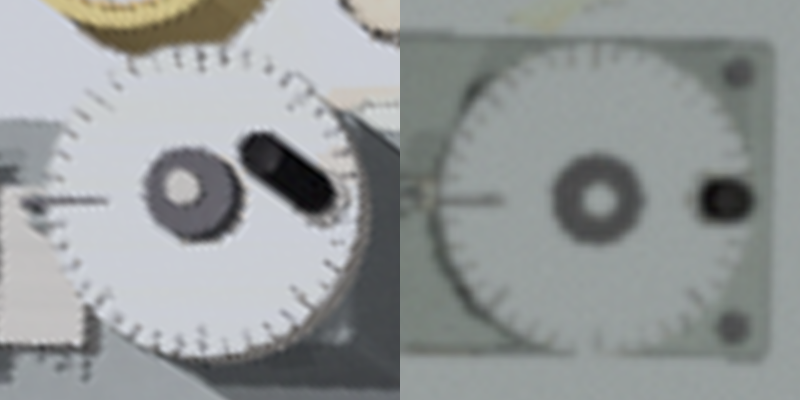

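```bash
python3 - <<'E'
from h import *
from cell import arm
s=arm.state()
print(tool_delta(s,[.558,-.068,.1356],-91.5),tool_delta(s,[.558,-.068,.0702],-91.5))
E
```

```text
(array([-5.701, -0.269, -0.022]), array([-0.53, -0.11, -0.48])) (array([-5.704, -0.254,  1.613]), array([-0.53, -0.11, -0.48]))
```

>>> {"op": "step_arm", "data": {"commands": [{"translation": [-1,-0.26,0],"twist": [-0.5,-0.1,-0.5],"hand": 20},{"translation": [-2.2,-0.26,0],"twist": [-0.5,-0.1,-0.5],"hand": 5},{"translation": [-3.4,-0.26,0],"twist": [-0.5,-0.1,-0.5],"hand": 0},{"translation": [-4.6,-0.26,0],"twist": [-0.5,-0.1,-0.5],"hand": 0},{"translation": [-5.4,-0.26,0],"twist": [-0.5,-0.1,-0.5],"hand": 0},{"translation": [-5.7,-0.26,0],"twist": [-0.5,-0.1,-0.5],"hand": 0},{"translation": [-5.7,-0.26,0.5],"twist": [-0.5,-0.1,-0.5],"hand": 0},{"translation": [-5.7,-0.26,1],"twist": [-0.5,-0.1,-0.5],"hand": 0},{"translation": [-5.7,-0.26,1.4],"twist": [-0.5,-0.1,-0.5],"hand": 0},{"translation": [-5.7,-0.26,1.6],"twist": [-0.5,-0.1,-0.5],"hand": 0},{"translation": [-5.7,-0.26,1.6],"twist": [-0.5,-0.1,-0.5],"hand": 0}]}}

```text
time_s: 20.52
tcp_pos: [0.5577, -0.0684, 0.0698]
tool_rot: [2.192, -2.25, -0.002]
ft_force: [0.6, -0.1, 0.2]
finger_gap: 0.0003
```

```bash
cat > pl.py <<'E'
from h import *
import sys
from cell import optics,arm
from ticks import ticks
s=arm.state(); print(round(s["time_s"],2),s["tcp_pos"].round(4) if hasattr(s["tcp_pos"],'round') else s["tcp_pos"],np.round(s["ft_force"],2),s["finger_gap"])
c=optics.read_camera("scene"); np.savez(f"c_scene{sys.argv[1]}.npz",**c)
ct=(.5276,-.0264);b=88.42
t,h=ticks(c,ct); 
for lo,hi in((0,360),(100,260)):
    u=t[(t>lo)&(t<hi)]; k0=np.rad2deg(np.angle(np.exp(1j*np.deg2rad(u*40)).mean())/40); print("tick",len(u),round((b-k0+4.5)%9-4.5,2))
print("line",round(b-lineang(c,ct,b+1,w=6,r0=.037,r1=.044)[0],2))
cv2.imwrite(f"pics/p{sys.argv[1]}.png",cv2.resize(c["pixels"][200:300,260:385,::-1],None,fx=6,fy=6,interpolation=cv2.INTER_CUBIC))
for x in map(float,sys.argv[2:]): print(x,tool_delta(s,[x,-.068,.0702],-91.5))
E
python3 pl.py 20 .548 .546 .545 .544 .542 .540
```

```text
20.52 [ 0.5577 -0.0684  0.0698] [ 0.6  -0.08  0.22] 0.00025852011370802014
tick 32 -2.25
tick 17 -2.19
line -1.87
0.548 (array([-0.004,  0.243, -0.01 ]), array([ 0.06,  0.02, -0.01]))
0.546 (array([-0.003,  0.293, -0.01 ]), array([ 0.06,  0.02, -0.01]))
0.545 (array([-0.002,  0.318, -0.01 ]), array([ 0.06,  0.02, -0.01]))
0.544 (array([-0.001,  0.343, -0.01 ]), array([ 0.06,  0.02, -0.01]))
0.542 (array([-0.   ,  0.393, -0.01 ]), array([ 0.06,  0.02, -0.01]))
0.54 (array([ 0.001,  0.443, -0.01 ]), array([ 0.06,  0.02, -0.01]))
```

View pics/p20.png

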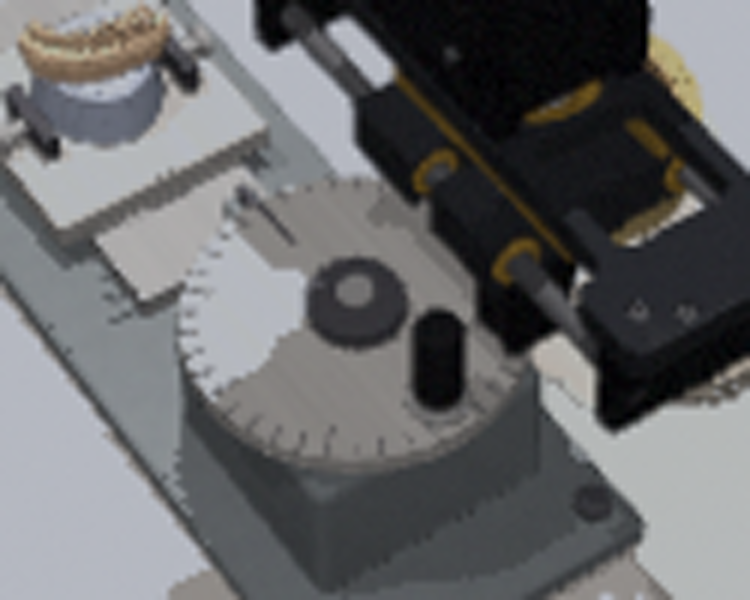

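>>> {"op": "step_arm", "data": {"commands": [{"translation": [0,0.12,0],"twist": [0,0,0],"hand": 0},{"translation": [0,0.24,0],"twist": [0,0,0],"hand": 0},{"translation": [0,0.3,0],"twist": [0,0,0],"hand": 0},{"translation": [0,0.3,0],"twist": [0,0,0],"hand": 0}]}}

```text
time_s: 21.08
tcp_pos: [0.5462, -0.0682, 0.0709]
tool_rot: [-2.192, 2.25, -0.001]
ft_force: [1.0, -0.6, 0.5]
finger_gap: 0.0002
```

```bash
python3 pl.py 21 .545 .544 .543 .542 .541 .540
```

```text
21.07 [ 0.5462 -0.0682  0.0709] [ 0.96 -0.56  0.45] 0.000186506717697183
tick 29 -2.19
tick 17 -2.12
line -1.87
0.545 (array([-0.004,  0.031,  0.016]), array([-0.04, -0.02, -0.01]))
0.544 (array([-0.003,  0.056,  0.016]), array([-0.04, -0.02, -0.01]))
0.543 (array([-0.003,  0.081,  0.016]), array([-0.04, -0.02, -0.01]))
0.542 (array([-0.002,  0.106,  0.016]), array([-0.04, -0.02, -0.01]))
0.541 (array([-0.001,  0.131,  0.016]), array([-0.04, -0.02, -0.01]))
0.54 (array([-0.001,  0.156,  0.016]), array([-0.04, -0.02, -0.01]))
```

>>> {"op": "step_arm", "data": {"commands": [{"translation": [0,0.056,0.01],"twist": [0,0,0],"hand": 0},{"translation": [0,0.106,0.01],"twist": [0,0,0],"hand": 0},{"translation": [0,0.106,0.01],"twist": [0,0,0],"hand": 0}]}}

```text
time_s: 21.5
tcp_pos: [0.544, -0.068, 0.0709]
tool_rot: [-2.19, 2.248, -0.006]
ft_force: [5.5, 0.1, -3.0]
finger_gap: 0.0001
```

```bash
python3 pl.py 22 .544 .543 .542 .541 .540 .539
```

```text
21.5 [ 0.544  -0.068   0.0709] [ 5.5   0.15 -2.97] 0.0001381405223518307
tick 31 -1.78
tick 17 -1.81
line -1.56
0.544 (array([0.001, 0.001, 0.018]), array([-0.29,  0.  ,  0.  ]))
0.543 (array([0.002, 0.026, 0.017]), array([-0.29,  0.  ,  0.  ]))
0.542 (array([0.003, 0.051, 0.017]), array([-0.29,  0.  ,  0.  ]))
0.541 (array([0.003, 0.076, 0.017]), array([-0.29,  0.  ,  0.  ]))
0.54 (array([0.004, 0.101, 0.017]), array([-0.29,  0.  ,  0.  ]))
0.539 (array([0.005, 0.126, 0.017]), array([-0.29,  0.  ,  0.  ]))
```

>>> {"op": "step_arm", "data": {"commands": [{"translation": [0,0.075,0.01],"twist": [-0.3,0,0],"hand": 0},{"translation": [0,0.1,0.01],"twist": [-0.3,0,0],"hand": 0},{"translation": [0,0.1,0.01],"twist": [-0.3,0,0],"hand": 0}]}}

```text
time_s: 21.92
tcp_pos: [0.5434, -0.0678, 0.0712]
tool_rot: [-2.189, 2.246, -0.007]
ft_force: [8.2, -0.2, -4.2]
finger_gap: 0.0004
```

```bash
python3 pl.py 23 .541 .540 .539 .538 .537
```

```text
21.93 [ 0.5434 -0.0678  0.0712] [ 8.15 -0.22 -4.22] 0.00040924664207444596
tick 32 -1.13
tick 16 -1.27
line -0.98
0.541 (array([0.007, 0.06 , 0.024]), array([-0.4 ,  0.03,  0.02]))
0.54 (array([0.007, 0.085, 0.023]), array([-0.4 ,  0.03,  0.02]))
0.539 (array([0.008, 0.11 , 0.023]), array([-0.4 ,  0.03,  0.02]))
0.538 (array([0.009, 0.135, 0.023]), array([-0.4 ,  0.03,  0.02]))
0.537 (array([0.009, 0.16 , 0.023]), array([-0.4 ,  0.03,  0.02]))
```

>>> {"op": "step_arm", "data": {"commands": [{"translation": [0,0.085,0.015],"twist": [-0.4,0,0],"hand": 0},{"translation": [0,0.105,0.015],"twist": [-0.4,0,0],"hand": 0},{"translation": [0,0.105,0.015],"twist": [-0.4,0,0],"hand": 0}]}}

```text
time_s: 22.35
tcp_pos: [0.5426, -0.0678, 0.0712]
tool_rot: [-2.189, 2.246, -0.007]
ft_force: [8.6, -0.5, -4.9]
finger_gap: 0.0003
```

```bash
python3 pl.py 24 .540 .539 .538 .537
```

```text
22.35 [ 0.5426 -0.0678  0.0712] [ 8.6  -0.45 -4.88] 0.000280662333249197
tick 31 -0.09
tick 17 -0.24
line -0.04
0.54 (array([0.007, 0.065, 0.024]), array([-0.41,  0.04,  0.02]))
0.539 (array([0.007, 0.089, 0.024]), array([-0.41,  0.04,  0.02]))
0.538 (array([0.008, 0.114, 0.024]), array([-0.41,  0.04,  0.02]))
0.537 (array([0.009, 0.139, 0.023]), array([-0.41,  0.04,  0.02]))
```

>>> {"op": "step_arm", "data": {"commands": [{"translation": [0,-0.1,0],"twist": [0,0,0],"hand": 0},{"translation": [0,-0.3,0],"twist": [0,0,0],"hand": 0},{"translation": [0,-0.4,0],"twist": [0,0,0],"hand": 0},{"translation": [0,-0.4,-0.6],"twist": [0,0,0],"hand": 0},{"translation": [0,-0.4,-1.2],"twist": [0,0,0],"hand": 0},{"translation": [0,-0.4,-1.8],"twist": [0,0,0],"hand": 0},{"translation": [1.2,-0.4,-1.8],"twist": [0,0,0],"hand": 0},{"translation": [2.4,-0.4,-1.8],"twist": [0,0,0],"hand": 0},{"translation": [3.6,-0.4,-1.8],"twist": [0,0,0],"hand": 0},{"translation": [5,-0.4,-1.8],"twist": [0,0,0],"hand": 0},{"translation": [5.5,-0.4,-1.8],"twist": [0,0,0],"hand": 0},{"translation": [5.5,-0.4,-1.8],"twist": [0,0,0],"hand": 0}]}}

```text
time_s: 23.9
tcp_pos: [0.5518, -0.2893, 0.1425]
tool_rot: [-2.186, 2.249, -0.005]
ft_force: [-0.0, 1.7, -0.1]
finger_gap: 0.0001
```

```bash
python3 clean.py 25; python3 - <<'E'
from h import *
for n in("top","scene"):
    a=load(f"c_{n}0.npz")["pixels"].astype(int);b=load(f"c_{n}25.npz")["pixels"].astype(int)
    sl=(slice(155,195),slice(275,395)) if n=="top" else (slice(178,270),slice(330,390))
    print(n,abs(a[sl]-b[sl]).mean())
c=load("c_scene25.npz"); cv2.imwrite("pics/fin.png",c["pixels"][:,:,::-1])
E
```

```text
23.9 [ 0.55179317 -0.2893279   0.14253683] [-0.00878879  1.74398509 -0.09591014]
scene tick theta -0.45200367145221776 line theta [np.float64(-0.36), np.float64(-0.27), np.float64(-0.22), np.float64(-0.33)]
(np.float64(4759.409686606113), np.float64(0.5276), np.float64(-0.0269), 0.0545)
top tick theta -0.2361536265979538 line theta [np.float64(-0.36), np.float64(-0.4), np.float64(-0.37), np.float64(-0.3)]
(np.float64(2852.832199309203), np.float64(0.5278), np.float64(-0.02485), 0.0545)
top 1.5516666666666667
scene 46.42059178743961
```

View pics/clean25.png

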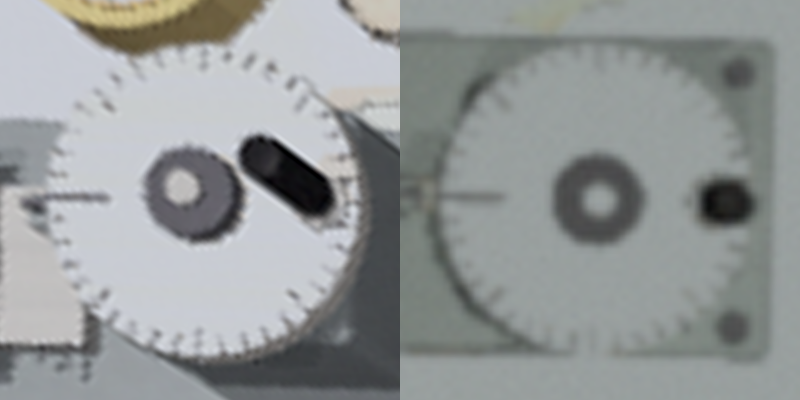

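View pics/fin.png

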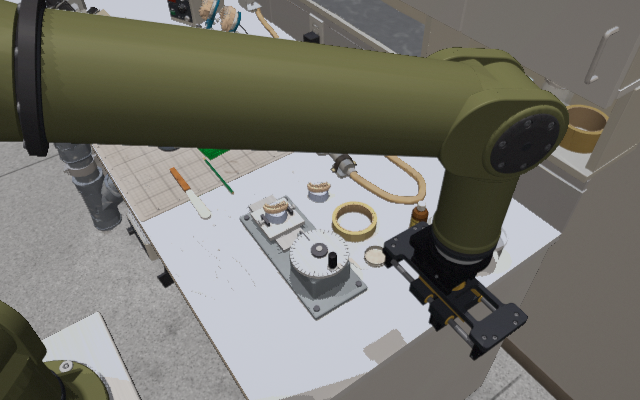

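>>> {"op": "step_arm", "data": {"commands": [{"translation": [0,0,-0.5],"twist": [0,0,0],"hand": 0},{"translation": [0,0,-1],"twist": [0,0,0],"hand": 0},{"translation": [0,0,-1],"twist": [0,0,0],"hand": 0},{"translation": [0,0,-1],"twist": [0,0,0],"hand": 0},{"translation": [0,0,-1],"twist": [0,0,0],"hand": 0}]}}

```text
time_s: 24.62
tcp_pos: [0.5521, -0.2856, 0.1823]
tool_rot: [-2.191, 2.243, -0.003]
ft_force: [-0.2, 0.5, -0.6]
finger_gap: 0.0008
```

```bash
python3 clean.py 26; python3 -c "
from cell import order
print(order.sign_off())"
```

```text
24.625 [ 0.55214847 -0.2855945   0.18228263] [-0.21455803  0.5442491  -0.62724057]
scene tick theta -0.44854280425249726 line theta [np.float64(-0.34), np.float64(-0.27), np.float64(-0.21), np.float64(-0.33)]
(np.float64(4758.600182670578), np.float64(0.52735), np.float64(-0.02715), 0.0545)
top tick theta -0.2357900269815758 line theta [np.float64(-0.33), np.float64(-0.39), np.float64(-0.46), np.float64(-0.33)]
(np.float64(2852.965983355466), np.float64(0.5278), np.float64(-0.0246), 0.0545)
the job is handed in; nothing more can be done
None
```

The wheel's long line now stands at the index with the slack taken up clockwise. I handed the job in at about 24.7 s.

- **Slack:** I wound clockwise a few degrees first, to feel one end of the slack, then back to the other. That put it at about 32–33° of wheel turn (0.57 rad). The last reversal, read from the cameras, gave 32.2°.
- **Winding back:** I went counter-clockwise until the table was about 14–15° past its setting. The force jump near −14.5° on the clockwise return confirmed this.
- **Forces:** Force readings along the knob's path were about 8–9.5 N while driving, and the grip stayed at the fixed 30 N.
- **Bringing it up:** I stopped about 2° short, let go and checked the dial in both cameras. I then nudged the knob the last 2° clockwise with the closed fingers and backed off.
- **Final check:** Both cameras put the long line at −0.2° to −0.45° from the index, which is about as finely as I can measure. The robot touches nothing (force about 0.5 N).
- **Loose items:** The tin, loose cast and tape roll look unmoved in the top view. My numeric comparison of the scene view was no use, because the arm blocked part of it.

Two things disagreed with what I expected:

- **Fingertip height:** The cameras showed the real fingertips about 40 mm higher than the stated tool geometry. My first grip closed above the knob without touching it, and I then grasped lower.
- **Wheel angle:** While driving the wheel, the angle worked out from the arm led the dial by up to 2°. I used the dial in the cameras for the final setting.

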